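Wipe the loose flakes off the sprung board from under the lamp bar

TASK

Take the orange-handled scraper block, reach in under the lamp bar, set it down on the pale green board beyond the flakes and, pressing lightly all the way to the board's edge over the grey trough, wipe all four flakes into that trough. Use only the scraper on the flakes, press gently, and do not knock the lamp or disturb the other things. Then stand the scraper back on its black mat, on its steel block, and let go.

Things in the scene. Friction and masses are not known exactly. Their poses are not given: they have to be found in the camera images.
- station: fixed grey wiping station, 325 mm deep (x) by 370 mm wide (y). Origin: z at its underside on the table; +x points to the robot's right (within about 0.2 rad), from the trough to the board, z up. In this frame: the trough lies inside x -147 to -53 mm, y -179 to 179 mm, floor 6 mm high, outer wall (at -x) 32 mm high, end walls 45 mm, wall between trough and board 36 mm high.
- board: pale green board, 205 mm (x) by 340 mm (y), 27 mm thick; origin at the centre of its top face, axes as the station's. Its top is 50 mm over the table, its edge over the trough at station x = -45 mm, its far edge at 160 mm. It rides level on springs: it yields straight down about 0.5 mm per newton, and stops hard after 12 mm (some 24 N). Pressing with more than 30 N would mark it; 3 to 15 N is a good wipe.
- lamp: aluminium lamp bar fixed to the station, 50 mm (x) by 370 mm (y), over station x = 50 to 100 mm. Its underside is 263 mm over the table (213 mm over the board), its top 293 mm. Two posts (22 x 14 mm) carry it at station y = -177 and 177 mm. Origin: on the table plane below the middle of the bar; axes as the station's.
- scraper: scraper: steel block 40 (x) by 150 (y) by 22 mm high with a straight orange handle, about 0.32 kg (0.22 to 0.45). Origin at the centre of the block's flat underside, z up. The handle is a bar 24 mm thick in y and 30 mm across, leaning 40 degrees (0.698 rad) from vertical towards the scraper's -x: its axis starts at x 0, z 20 mm and ends 100 mm further along (-0.643, 0, 0.766). The wiping face is the block's -x face, at x = -20 mm.
- scraper_edge (a point): middle of the lower edge of the scraper's wiping face (-20, 0, 0 mm in the scraper's frame); axes as the scraper's.
- scraper_grip (a point): on the handle's axis, 62 mm from its lower end (-40, 0, 67 mm in the scraper's frame): a good place to pinch it across y, with the fingers along the handle. Axes as the scraper's.
- mat: fixed black rubber mat, 140 (x) by 200 (y) by 3 mm, where the scraper starts and belongs; origin at the centre of its underside. Its -x side (and the scraper's handle) points to the robot's left, as the station's does.
- chip1: loose rigid ochre flake, about 38 by 60 mm (x by y), 7 mm thick, 18 g; origin at the middle of its underside, z up as it lies at first. Starts partly under the lamp bar.
- chip2: loose rigid dark brown flake, about 38 by 60 mm (x by y), 7 mm thick, 18 g; origin at the middle of its underside, z up as it lies at first. Starts partly under the lamp bar.
- chip3: loose rigid ochre flake, about 38 by 60 mm (x by y), 7 mm thick, 18 g; origin at the middle of its underside, z up as it lies at first. Starts partly under the lamp bar.
- chip4: loose rigid dark brown flake, about 31 by 48 mm (x by y), 7 mm thick, 18 g; origin at the middle of its underside, z up as it lies at first. Starts on the board between the lamp bar and the trough.
- tin: bystander: closed orange tin, 72 mm across, 110 mm high; origin at its underside.
- tub: bystander: open white tub with two handles, 90 mm across, 100 mm high; origin at its underside.
- brush: bystander: brush lying flat on the table, origin at its underside, within its length.
- spatula: bystander: spatula lying flat on the table, origin at its underside, within its length.
- jar: bystander: closed amber jar with a pale label, 68 mm across, 90 mm high; origin at its underside.

How it is judged:
By the outcome, as a careful person would: the job done as asked, in the order asked, and still so for the second after the job is handed in, with the robot touching nothing.
It also fails if it takes over 62 s, if anything falls off the work surface, if the arm or the gripper's body presses on something with over 40 N, if the wrist force passes 120 N, or if a joint passes its speed limit or range.

ROBOT

A 7-joint arm with a two-finger parallel gripper is mounted at the origin on the work surface. World frame = base frame: x ahead of the robot, y to its left, z up, the work surface at z = 0. Lengths are in m, angles in rad, forces in N, time in s.
With the tool pointing down it reaches from about 0.425 to 0.875 m from the base axis. Payload 4.7 kg.
Tool frame: the origin (TCP) lies on the centre line of the jaws, within the pads' length; the fingertips stand ahead of it and the grasp point (between the pads) lies 8 mm behind it (ctrl.finger_overhang is the x of the fingertips in the tool frame, in m); x points along the fingers, z is the direction in which the jaws open and shut, and the axes are right-handed (so a half turn about x gives the same grasp; the last joint's range is limited). The gripper opens to 87 mm and grips with 3 to 60 N. Pads are 19 mm wide; open, the fingers measure 117 mm over their backs; the gripper's body (75 mm by 190 mm) begins 51 mm behind the grasp point.
Start: joints at [1.303, 0.321, -0.07, 1.45, 0.023, 1.371, -0.057], TCP at [0.181, -0.624, 0.234] pointing down, gripper open.
Joint ranges: [-2.86, 2.86], [-0.3, 2.09], [-1.38, 1.24], [0.06, 2.45], [-1.56, 4.7], [0.09, 2.05], [-2.69, 2.69]. Speed limits (rad/s): [2.57, 2.57, 3.14, 3.14, 3.14, 3.14, 3.14].

INTERFACE

Orientations are given as a rotation vector (axis times angle).
In Python, from bench import readout, viewer, job, nets, ctrl gives the robot as it stands.
- The arm moves only by the shell command python3 -m creep 'ROWS' [FORCE]. ROWS is JSON, a list of rows, each an object with "linear": the shift along the tool's x, y, z in m, a list of three; "twist": the turn, a rotation vector about the tool's x, y, z in degrees, a list of three; "fingers": the gripper's target within -1 to 1 (shut at 1, half-way at 0, fully open at -1). A call has 1 to 8 rows; each row is the pose to reach, as a shift and turn from the pose commanded when the call began, along the tool's axes at that moment; what a row does not reach only later rows make up. A row lasts 1/12 s, in which the tool goes at most 41.7 mm and 7.16 degrees, less where a joint would pass 70% of its speed; a pose out of reach is approached as far as the arm can. A call with a gripper value outside its range is refused whole. The fingers move at their own pace and stop on an object; FORCE is the grip in N (left out, the last holds). Time passes only in rows, so rows that repeat a pose let the fingers close. It gives the time, the measured TCP pose, the force and the opening at its end, in the units of the state.
- readout.get_state(): the state, without advancing time (a new reading comes with each control period).
- viewer.get_image(name): name is "scene" or "side" or "wrist"; returns (picture, depth): 384x512x3 uint8, red, green, blue; 384x512 float32, m along the optical axis (not along the pixel's ray), 0 where there is no reading.
- viewer.camera_params(name): a dict with "K" (3x3 intrinsics, pixels), "cam_to_world" (4x4, takes a point from camera to world coordinates). Camera axes: x right, y down, z forward; pixel columns grow to the right and rows downward; lengths in m; the calibration is good to about 2 mm. A picture is of the moment at which its call begins: read the wrist's pose just before it. camera_params takes no time and is no camera call; for the wrist camera it gives the pose at the moment of the call.
- job.close_job(): hands the job in, once; it reports no verdict.
Trained networks look in the newest picture that a camera, given by its name, has taken for a name from the list of things; names that differ only in an ending like _2 or _b are one class to them, and where a whole thing is asked for, a point or a joint stands for the part that bears it (a point fixed in the world has none). Each returns a list of dicts, best first, with "conf" (0 to 1); they miss things now and then, are a little off and sometimes report something else, mostly with a low value. They report only what shows in the picture. A call takes as long as a camera call.
- nets.boxes_of(camera, label): "centre" ([x, y, z] in m, in world coordinates, good to about 4 mm: the middle of the surface that is visible of it).
- nets.place_of(camera, label): "centre" ([x, y, z] in m, in world coordinates, good to about 4 mm: a listed point, or the origin of a listed thing).
The state is a dict: "time": time; "joint_positions": joint angles; "qd": joint speeds; "joint_torque": joint torques, N m; "position": TCP position; "tool_rot": TCP orientation; "ft_force": force on the tool from outside, world axes, zero at the start; "torque": the same for the moment, N m; "grip_width": opening from 0.0 (shut) to 1.0 (fully open).
Only numpy, scipy, OpenCV 4.12 (cv2) and the standard library are available. Lean on these libraries where they do the work, as an engineer would, in place of code of your own. Each camera call takes 0.05 s, during which the arm holds its last target.

## Working session

There is one attempt and no reset: what is moved stays moved. The work goes in short steps, Python scripts to look and compute and a shell command to move; the robot and the scene stay as the last step left them, time stands still between calls to the robot, and variables do not carry over. Pictures are saved under pics/ and viewed, and the job is handed in when it is done.

```bash
ls; mkdir -p pics
python3 - <<'E'
from bench import readout, viewer, nets, ctrl
import cv2, numpy as np
print(readout.get_state(), ctrl.finger_overhang)
for n in ("scene","side"):
    p,d=viewer.get_image(n); cv2.imwrite(f"pics/{n}0.png",p[:,:,::-1])
    for l in ("station","board","lamp","scraper","scraper_grip","scraper_edge","mat","chip1","chip4"):
        r=nets.place_of(n,l); print(n,l,[(np.round(a['centre'],4).tolist(),round(a['conf'],2)) for a in r[:4]])
E
```

```text
pics
{'time': 0.0, 'joint_positions': array([ 1.30310335,  0.32182676, -0.07007641,  1.45170136,  0.02259675,
        1.37080406, -0.05692424]), 'qd': array([-0.00081858, -0.00074263,  0.00159428, -0.00088104,  0.00126771,
        0.00064369, -0.00014276]), 'joint_torque': array([-7.49769561e-05, -4.91301441e+01, -4.04291181e-01, -3.12529814e+01,
       -6.39837189e-02,  4.36585851e-02,  1.98007524e-04]), 'position': array([ 0.18054694, -0.62385101,  0.23244576]), 'tool_rot': array([ 1.00029726,  1.33108903, -0.99848092]), 'ft_force': array([-0.05526953, -0.35693594,  0.47183106]), 'torque': array([-0.02682328, -0.03979001, -0.02142243]), 'grip_width': 0.9999729398237364} 0.011
scene station [([0.5498, -0.0219, -0.0007], 0.84)]
scene board [([0.5581, -0.0792, 0.0511], 0.69)]
scene lamp [([0.5191, 0.3342, 0.0015], 0.32)]
scene scraper [([0.5192, 0.3256, 0.0061], 0.65)]
scene scraper_grip [([0.5317, 0.3607, 0.0668], 0.65)]
scene scraper_edge [([0.5245, 0.3422, 0.0012], 0.73)]
scene mat [([0.5179, 0.3289, 0.0019], 0.73), ([0.5201, 0.3242, 0.0063], 0.27)]
scene chip1 [([0.5604, -0.0717, 
[... 184 characters left out ...]
8, 0.0505], 0.64), ([0.4803, -0.0925, 0.0531], 0.58), ([0.6389, -0.0768, 0.049], 0.51)]
side station [([0.5478, -0.0243, 0.0001], 0.97)]
side board [([0.4648, 0.6157, 0.0005], 0.27)]
side lamp []
side scraper [([0.5158, 0.3206, -0.0016], 0.62)]
side scraper_grip [([0.5291, 0.3628, 0.0704], 0.92)]
side scraper_edge [([0.5233, 0.3433, 0.0082], 0.63)]
side mat [([0.5138, 0.3334, 0.0012], 0.88)]
side chip1 [([0.5576, -0.0745, 0.0495], 0.64), ([0.6446, -0.0796, 0.0502], 0.59), ([0.5827, -0.0064, 0.0507], 0.54), ([0.6137, -0.4227, -0.0015], 0.45)]
side chip4 [([0.5576, -0.0745, 0.0495], 0.64), ([0.6446, -0.0796, 0.0502], 0.59), ([0.5827, -0.0064, 0.0507], 0.54), ([0.6137, -0.4227, -0.0015], 0.45)]
```

View pics/scene0.png

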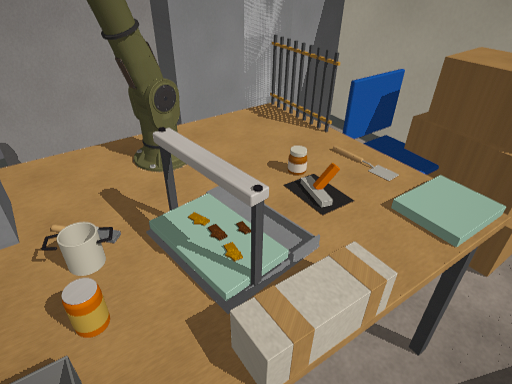

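View pics/side0.png

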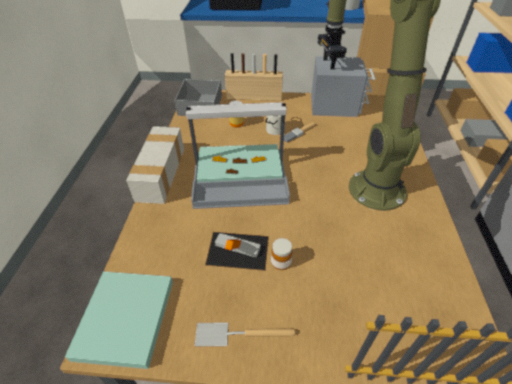

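The scene view shows the station with the lamp bar over the chips (≈(220,230)) and the scraper on its mat (≈(320,190)), with the jar behind it (≈(297,160)). The side view shows the jar just to the robot side of the mat. Next I'll measure yaws and neighbours.

Run:
```python
from bench import readout, viewer, nets, ctrl, job
import cv2, numpy as np
print([a for a in dir(ctrl) if a[0]!='_'])
def cloud(n):
    p,d=viewer.get_image(n); c=viewer.camera_params(n); K=c['K'];T=c['cam_to_world']
    v,u=np.mgrid[:384,:512]
    P=np.stack([(u-K[0,2])/K[0,0]*d,(v-K[1,2])/K[1,1]*d,d],-1)@T[:3,:3].T+T[:3,3]
    P[d==0]=9
    return p,P,T
for n in ("scene","side"):
    p,P,T=cloud(n); np.savez(f"{n}.npz",p=p,P=P); print(n,"cam",T[:3,3].round(2))
    X,Y,Z=P[...,0],P[...,1],P[...,2]
    hsv=cv2.cvtColor(p,cv2.COLOR_RGB2HSV)
    def rect(m,name):
        q=P[m][:,:2].astype(np.float32)
        if len(q)<10: print(n,name,'none',len(q));return
        r=cv2.minAreaRect(q); print(n,name,len(q),np.round(r[0],4),np.round(r[1],4),round(r[2],2))
    near=(X>.3)&(X<.8)&(Y>-.3)&(Y<.15)
    rect(near&(abs(Z-.05)<.006),'board')
    rect(near&(abs(Z-.293)<.006),'lamp top')
    m=(X>.35)&(X<.7)&(Y>.18)&(Y<.5)
    rect(m&(abs(Z-.003)<.004)&(p.max(-1)<70),'mat')
    rect(m&(abs(Z-.025)<.003)&(hsv[...,1]<80),'block top')
    rect(m&(Z>.04)&(hsv[...,1]>150)&(X>.45),'handle')
    for l in ("jar","tub","tin","spatula","brush"):
        r=nets.place_of(n,l); print(n,l,[(np.round(a['centre'],3).tolist(),round(a['conf'],2)) for a in r[:2]])
```

```text
['MotionError', 'finger_overhang']
scene cam [ 1.19 -0.4   0.67]
scene board 6151 [ 0.5554 -0.0315] [0.3702 0.307 ] 8.23
scene lamp top 2042 [ 0.5648 -0.0988] [0.3709 0.0511] 8.17
scene mat 824 [0.5208 0.3325] [0.1425 0.1991] 88.36
scene block top 294 [0.481  0.3337] [0.0522 0.2377] 77.13
scene handle 279 [0.5315 0.3543] [0.0781 0.0273] 76.78
scene jar [([0.37, 0.364, -0.0], 0.75)]
scene tub [([0.42, -0.382, 0.004], 0.71)]
scene tin [([0.62, -0.422, 0.003], 0.91), ([0.532, 0.358, 0.066], 0.18)]
scene spatula [([0.529, 0.366, 0.067], 0.74), ([0.644, -0.08, 0.049], 0.73)]
scene brush []
side cam [0.39 1.02 0.99]
side board 2553 [ 0.5546 -0.0317] [0.3693 0.314 ] 6.99
side lamp top 784 [ 0.5652 -0.0963] [0.3681 0.0559] 7.66
side mat 1030 [0.5196 0.3348] [0.1337 0.1938] 88.95
side block top 271 [0.4712 0.3411] [0.0514 0.2584] 70.49
side handle 115 [0.5275 0.3592] [0.0741 0.0218] 69.43
side jar [([0.366, 0.363, 0.004], 0.97)]
side tub [([0.422, -0.384, -0.004], 0.54)]
side tin [([0.612, -0.421, -0.004], 0.65)]
side spatula [([0.463, 0.616, 0.001], 0.6), ([0.528, 0.362, 0.069], 0.46)]
side brush [([0.305, -0.36, -0.003], 0.61), ([0.556, -0.073, 0.049], 0.32)]
```

Run:
```python
import cv2, numpy as np
ys=np.array([.990,.142]); xs=np.array([.142,-.990]); o=np.array([.5535,-.0232])
for n in ("scene","side"):
    f=np.load(n+".npz");p=f['p'];P=f['P'];X,Y,Z=[P[...,i] for i in range(3)]
    hsv=cv2.cvtColor(p,cv2.COLOR_RGB2HSV)
    m=(X>.42)&(X<.64)&(Y>.27)&(Y<.40)
    bl=m&(Z>.02)&(Z<.031)&(hsv[...,1]<110)
    q=P[bl][:,:2]; c=q.mean(0); w,v=np.linalg.eigh(np.cov(q.T)); print(n,'block',len(q),c.round(4),cv2.minAreaRect(q.astype(np.float32)),np.degrees(np.arctan2(v[1,1],v[0,1])))
    h=m&(Z>.035)&(hsv[...,1]>130)
    q=P[h]; c=q.mean(0); u,s,vt=np.linalg.svd(q-c); print('handle',len(q),c.round(4),vt[0].round(3),'lean dir deg',np.degrees(np.arctan2(vt[0,1],vt[0,0])),Z[h].max())
    # chips: on board, not green
    b=(Z>.051)&(Z<.066)&(X>.35)&(X<.75)&(Y>-.2)&(Y<.05)&(hsv[...,0]<30)&(hsv[...,1]>90)
    k,lab,st,ce=cv2.connectedComponentsWithStats(b.astype(np.uint8))
    for i in range(1,k):
        if st[i,4]<15: continue
        q=(P[lab==i][:,:2]-o); a=q@xs; bb=q@ys
        print('chip px',ce[i].round(),'n',st[i,4],'sx',a.min().round(3),a.max().round(3),'sy',bb.min().round(3),bb.max().round(3))
p=np.load('scene.npz')['p']; s=cv2.resize(p[140:290,140:360],None,fx=3.5,fy=3.5,interpolation=cv2.INTER_CUBIC); cv2.imwrite('pics/z1.png',s[:,:,::-1])
```

```text
scene block 296 [0.53   0.3152] ((0.521666407585144, 0.31989237666130066), (0.04193776473402977, 0.15184223651885986), 74.92005920410156) 166.9602295159819
handle 300 [0.535  0.3492 0.0706] [0.188 0.656 0.731] lean dir deg 73.97899978687379 0.10786203756720592
chip px [199. 219.] n 161 sx 0.038 0.077 sy -0.11 -0.047
chip px [243. 227.] n 103 sx -0.026 0.005 sy 0.006 0.056
chip px [217. 232.] n 169 sx 0.037 0.074 sy -0.033 0.029
chip px [232. 251.] n 216 sx 0.048 0.089 sy 0.053 0.114
side block 319 [0.5169 0.3232] ((0.5217240452766418, 0.3216274380683899), (0.04474826157093048, 0.1507955938577652), 76.20099639892578) 165.23722181036837
handle 122 [0.5287 0.3711 0.0847] [-0.326 -0.627 -0.708] lean dir deg -117.44735754488315 0.10769715158456716
chip px [219. 159.] n 65 sx 0.049 0.089 sy 0.054 0.109
chip px [258. 159.] n 59 sx 0.038 0.073 sy -0.108 -0.05
chip px [239. 161.] n 48 sx 0.036 0.063 sy -0.025 0.025
chip px [231. 171.] n 28 sx -0.024 -0.003 sy 0.013 0.05
```

View pics/z1.png

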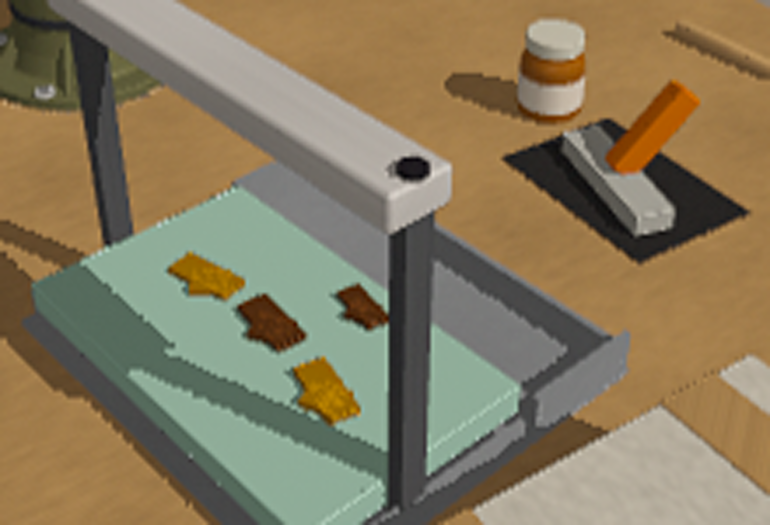

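```bash
cat > h.py <<'E'
import numpy as np, sys
from scipy.spatial.transform import Rotation as R
from bench import readout, viewer, nets
xs=np.array([.142,-.990,0]); ys=np.array([.990,.142,0]); o=np.array([.5535,-.0232,0])
def st(p): p=np.asarray(p)-o; return np.array([p@xs,p@ys,p[2]])
def wd(s): return o+s[0]*xs+s[1]*ys+np.array([0,0,s[2]])
def orient(yaw_deg,t,sgn=1):  # yaw of scraper x; t tilt from vertical
    a=np.radians(yaw_deg);t=np.radians(t)
    sx=np.array([np.cos(a),np.sin(a),0]); sy=np.array([-np.sin(a),np.cos(a),0])
    x=np.sin(t)*sx-np.array([0,0,np.cos(t)]); z=sgn*sy; y=np.cross(z,x)
    return np.c_[x,y,z]
def go(pos,Rt):
    s=readout.get_state(); M=R.from_rotvec(s['tool_rot']).as_matrix()
    print('lin',(M.T@(np.asarray(pos)-s['position'])).round(4).tolist(),'twist',np.degrees(R.from_matrix(M.T@Rt).as_rotvec()).round(1).tolist())
def show():
    s=readout.get_state(); M=R.from_rotvec(s['tool_rot']).as_matrix()
    print('t',s['time'].__round__(2),'pos',s['position'].round(4),'st',st(s['position']).round(4),'q',s['joint_positions'].round(2),'F',s['ft_force'].round(1),'T',s['torque'].round(2),'g',round(float(s['grip_width']),3)); print(M.round(3).tolist())
E
python3 - <<'E'
from h import *
show()
for sg in (1,-1):
    Rt=orient(-105,50,sg); print(sg); go([.531,.36,.07]-Rt[:,0]*-.008-Rt[:,0]*.1,Rt)
E
```

```text
t 1.6 pos [ 0.1807 -0.6244  0.2336] st [ 0.5422 -0.4544  0.2336] q [ 1.3   0.32 -0.07  1.45  0.02  1.37 -0.06] F [ 0.7 -0.5  0.3] T [-0.01  0.01 -0.02] g 1.002
[[-0.0, 0.961, 0.278], [-0.0, 0.278, -0.961], [-1.0, -0.0, 0.0]]
1
lin [0.1043, 0.6467, -0.9085] twist [-54.9, -25.6, -45.4]
-1
lin [0.1043, 0.6467, -0.9085] twist [112.1, -52.3, 29.5]
```

```bash
python3 -m creep '[{"linear":[-0.18,0.2,-0.1],"twist":[0,0,0],"fingers":-1},{"linear":[-0.18,0.2,-0.1],"twist":[0,0,0],"fingers":-1},{"linear":[-0.18,0.2,-0.1],"twist":[0,0,0],"fingers":-1},{"linear":[-0.18,0.2,-0.1],"twist":[0,0,0],"fingers":-1},{"linear":[-0.18,0.2,-0.1],"twist":[0,0,0],"fingers":-1},{"linear":[-0.18,0.2,-0.1],"twist":[0,0,0],"fingers":-1},{"linear":[-0.18,0.2,-0.1],"twist":[0,0,0],"fingers":-1},{"linear":[-0.18,0.2,-0.1],"twist":[0,0,0],"fingers":-1}]' 30
python3 - <<'E'
from h import *
show()
Rt=orient(-105,0,1); go([.5,.1,.5],Rt);Rt=orient(-105,50,1); go([.5,.1,.5],Rt);
E
```

```text
time: 2.27
position: [0.3525, -0.4678, 0.4199]
tool_rot: [0.99, 1.323, -0.988]
ft_force: [1.2, -0.1, 1.2]
grip_width: 1.004
t 2.27 pos [ 0.3525 -0.4678  0.4199] st [ 0.4116 -0.2622  0.4199] q [ 1.06  0.16 -0.21  1.28  0.03  1.69 -0.42] F [ 1.2 -0.1  1.2] T [ 0.05 -0.05  0.02] g 1.004
[[0.009, 0.957, 0.289], [-0.005, 0.289, -0.957], [-1.0, 0.008, 0.007]]
lin [-0.0814, 0.306, -0.5003] twist [-58.2, 0.6, -0.2]
lin [-0.0814, 0.306, -0.5003] twist [-54.6, -24.8, -45.7]
```

```bash
python3 -m creep '[{"linear":[-0.05,0.17,-0.27],"twist":[-56,0,0],"fingers":-1},{"linear":[-0.05,0.17,-0.27],"twist":[-56,0,0],"fingers":-1},{"linear":[-0.05,0.17,-0.27],"twist":[-56,0,0],"fingers":-1},{"linear":[-0.05,0.17,-0.27],"twist":[-56,0,0],"fingers":-1},{"linear":[-0.05,0.17,-0.27],"twist":[-56,0,0],"fingers":-1},{"linear":[-0.05,0.17,-0.27],"twist":[-56,0,0],"fingers":-1},{"linear":[-0.05,0.17,-0.27],"twist":[-56,0,0],"fingers":-1},{"linear":[-0.05,0.17,-0.27],"twist":[-56,0,0],"fingers":-1}]' 30
python3 - <<'E'
from h import *
show()
for t in (0,50):
  Rt=orient(-105,t,1); go([.52,.3,.35],Rt)
E
```

```text
time: 2.93
position: [0.4339, -0.1622, 0.4645]
tool_rot: [0.237, 1.556, -0.237]
ft_force: [-0.1, -1.0, -0.1]
grip_width: 1.002
t 2.93 pos [ 0.4339 -0.1622  0.4645] st [ 0.1206 -0.1381  0.4645] q [ 0.82 -0.08 -0.47  1.43 -0.04  1.78  0.04] F [-0.1 -1.  -0.1] T [-0.05 -0.15  0.02] g 1.002
[[0.002, 0.298, 0.955], [-0.001, 0.955, -0.298], [-1.0, -0.0, 0.002]]
lin [0.1144, 0.4669, -0.0556] twist [-2.3, 0.1, 0.0]
lin [0.1144, 0.4669, -0.0556] twist [-2.2, -0.9, -50.0]
```

```bash
python3 -m creep '[{"linear":[0,0.3,-0.03],"twist":[0,0,-25],"fingers":-1},{"linear":[0,0.3,-0.03],"twist":[0,0,-25],"fingers":-1},{"linear":[0,0.3,-0.03],"twist":[0,0,-25],"fingers":-1},{"linear":[0,0.3,-0.03],"twist":[0,0,-50],"fingers":-1},{"linear":[0,0.3,-0.03],"twist":[0,0,-50],"fingers":-1},{"linear":[0,0.3,-0.03],"twist":[0,0,-50],"fingers":-1},{"linear":[0,0.3,-0.03],"twist":[0,0,-50],"fingers":-1},{"linear":[0,0.3,-0.03],"twist":[0,0,-50],"fingers":-1}]' 30
python3 - <<'E'
from h import *
show()
for t in (40,50):
  Rt=orient(-105,t,1); x=Rt[:,0]; go(np.array([.531,.36,.07])+x*(.008-.1),Rt)
E
```

```text
time: 3.6
position: [0.4831, 0.0153, 0.4449]
tool_rot: [-0.221, 1.645, -0.682]
ft_force: [1.0, -0.3, -0.3]
grip_width: 0.998
t 3.6 pos [0.4831 0.0153 0.4449] st [-0.0481 -0.0642  0.4449] q [-0.17  0.18 -0.26  1.33  0.49  2.04 -0.6 ] F [ 1.  -0.3 -0.3] T [ 0.57 -0.34  0.07] g 0.998
[[-0.203, 0.233, 0.951], [-0.509, 0.805, -0.306], [-0.837, -0.546, -0.045]]
lin [0.0374, 0.5043, -0.0489] twist [-0.7, -3.8, -6.9]
lin [0.0407, 0.52, -0.049] twist [-0.4, -3.8, -16.9]
```

```bash
python3 -m creep '[{"linear":[0.02,0.3,-0.03],"twist":[0,-4,-16],"fingers":-1},{"linear":[0.02,0.3,-0.03],"twist":[0,-4,-16],"fingers":-1},{"linear":[0.02,0.3,-0.03],"twist":[0,-4,-16],"fingers":-1},{"linear":[0.02,0.3,-0.03],"twist":[0,-4,-16],"fingers":-1},{"linear":[0.02,0.3,-0.03],"twist":[0,-4,-16],"fingers":-1},{"linear":[0.02,0.3,-0.03],"twist":[0,-4,-16],"fingers":-1},{"linear":[0.02,0.3,-0.03],"twist":[0,-4,-16],"fingers":-1},{"linear":[0.02,0.3,-0.03],"twist":[0,-4,-16],"fingers":-1}]' 30
python3 - <<'E'
from h import *
show()
for t in (40,50):
  Rt=orient(-105,t,1); x=Rt[:,0]; go(np.array([.531,.36,.07])+x*(.008-.1),Rt)
E
```

```text
time: 4.27
position: [0.5198, 0.2511, 0.2694]
tool_rot: [-0.473, 1.561, -0.875]
ft_force: [-0.1, -0.5, 1.1]
grip_width: 0.997
t 4.27 pos [0.5198 0.2511 0.2694] st [-0.2763  0.0056  0.2694] q [-0.79  0.64  0.07  1.16  0.45  2.05 -0.93] F [-0.1 -0.5  1.1] T [ 0.8  -0.35  0.04] g 0.997
[[-0.193, 0.179, 0.965], [-0.73, 0.631, -0.263], [-0.656, -0.755, 0.008]]
lin [-0.0417, 0.2068, -0.0193] twist [-0.5, 0.2, 9.0]
lin [-0.0429, 0.2228, -0.0194] twist [-0.5, 0.1, -1.0]
```

```bash
python3 -m creep '[{"linear":[-0.043,0.223,-0.019],"twist":[0,0,-1],"fingers":-1},{"linear":[-0.043,0.223,-0.019],"twist":[0,0,-1],"fingers":-1},{"linear":[-0.043,0.223,-0.019],"twist":[0,0,-1],"fingers":-1},{"linear":[-0.043,0.223,-0.019],"twist":[0,0,-1],"fingers":-1},{"linear":[-0.043,0.223,-0.019],"twist":[0,0,-1],"fingers":-1},{"linear":[-0.043,0.223,-0.019],"twist":[0,0,-1],"fingers":-1},{"linear":[-0.043,0.223,-0.019],"twist":[0,0,-1],"fingers":-1},{"linear":[-0.043,0.223,-0.019],"twist":[0,0,-1],"fingers":-1}]' 30
python3 - <<'E'
from h import *
import cv2
show()
Rt=orient(-105,50,1); x=Rt[:,0]; go(np.array([.531,.36,.07])+x*(.008),Rt)
p,d=viewer.get_image('wrist'); cv2.imwrite('pics/w1.png',p[:,:,::-1])
print(nets.place_of('wrist','scraper_grip'))
c=viewer.camera_params('wrist'); 
K=c['K'];T=c['cam_to_world']
v,u=np.mgrid[:384,:512]
P=np.stack([(u-K[0,2])/K[0,0]*d,(v-K[1,2])/K[1,1]*d,d],-1)@T[:3,:3].T+T[:3,3]; P[d==0]=9
np.savez('wrist.npz',p=p,P=P)
hsv=cv2.cvtColor(p,cv2.COLOR_RGB2HSV)
X,Y,Z=[P[...,i] for i in range(3)]
m=(X>.42)&(X<.64)&(Y>.27)&(Y<.42)
h=m&(Z>.035)&(hsv[...,1]>130); q=P[h]; print(len(q), q.min(0) if len(q) else 0, q.max(0) if len(q) else 0)
bl=m&(Z>.02)&(Z<.031)&(hsv[...,1]<110); 
if bl.sum()>20: print(bl.sum(),cv2.minAreaRect(P[bl][:,:2].astype(np.float32)))
p,d=viewer.get_image('scene'); cv2.imwrite('pics/s2.png',p[:,:,::-1])
E
```

```text
time: 4.93
position: [0.5415, 0.4151, 0.12]
tool_rot: [-0.487, 1.549, -0.872]
ft_force: [0.0, -0.6, 0.2]
grip_width: 1.0
t 4.93 pos [0.5415 0.4151 0.12  ] st [-0.4356  0.0504  0.12  ] q [-1.12  1.15  0.69  0.76 -0.07  2.05 -0.83] F [ 0.  -0.6  0.2] T [ 0.79 -0.3  -0.02] g 1.0
[[-0.18, 0.174, 0.968], [-0.737, 0.627, -0.25], [-0.651, -0.759, 0.015]]
lin [0.0831, 0.0015, 0.0027] twist [-0.3, 1.0, -0.6]
[{'centre': [0.5283, 0.3605, 0.0719], 'conf': 0.8}]
2400 [0.49936535 0.3394638  0.03501493] [0.59916454 0.41971529 0.1506904 ]
3198 ((0.5227424502372742, 0.3209550380706787), (0.04112599790096283, 0.1492081582546234), 75.32376098632812)
```

View pics/w1.png

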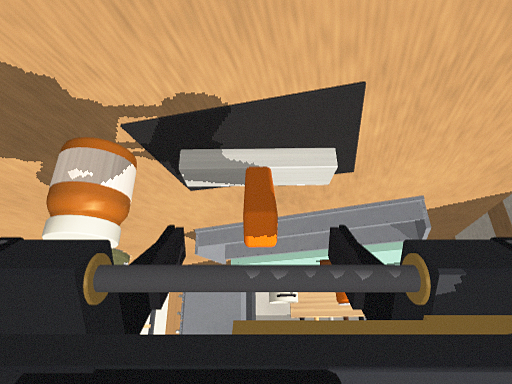

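View pics/s2.png

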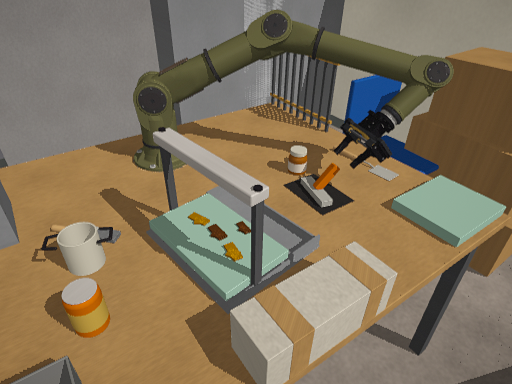

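```bash
python3 -m creep '[{"linear":[0.03,0.001,0.004],"twist":[0,1,0],"fingers":-1},{"linear":[0.06,0.001,0.004],"twist":[0,1,0],"fingers":-1},{"linear":[0.083,0.001,0.004],"twist":[0,1,0],"fingers":-1},{"linear":[0.083,0.001,0.004],"twist":[0,1,0],"fingers":-1},{"linear":[0.083,0.001,0.004],"twist":[0,1,0],"fingers":0},{"linear":[0.083,0.001,0.004],"twist":[0,1,0],"fingers":1},{"linear":[0.083,0.001,0.004],"twist":[0,1,0],"fingers":1},{"linear":[0.083,0.001,0.004],"twist":[0,1,0],"fingers":1}]' 40; python3 -c "
from h import *
show()
Rt=orient(-105,50,1); x=Rt[:,0]; go(np.array([.532,.36,.07])+x*(.008),Rt)"
```

```text
time: 5.75
position: [0.5325, 0.3539, 0.07]
tool_rot: [-0.472, 1.563, -0.876]
ft_force: [0.3, 0.2, 0.0]
grip_width: 0.779
t 5.75 pos [0.5325 0.3539 0.07  ] st [-0.3763  0.0328  0.07  ] q [-1.15  1.08  0.69  1.02 -0.06  1.87 -0.83] F [0.3 0.2 0. ] T [ 0.88 -0.3  -0.03] g 0.779
[[-0.195, 0.179, 0.964], [-0.729, 0.631, -0.265], [-0.656, -0.754, 0.007]]
lin [0.0036, 0.0036, -0.0021] twist [-0.6, -0.0, -1.0]
```

```bash
python3 -m creep '[{"linear":[0.003,0.003,0],"twist":[0,0,0],"fingers":1},{"linear":[0.003,0.003,0],"twist":[0,0,0],"fingers":1},{"linear":[0.003,0.003,0],"twist":[0,0,0],"fingers":1},{"linear":[0.003,0.003,0],"twist":[0,0,0],"fingers":1},{"linear":[0.003,0.003,0],"twist":[0,0,0],"fingers":1},{"linear":[0.003,0.003,0],"twist":[0,0,0],"fingers":1},{"linear":[0.003,0.003,0],"twist":[0,0,0],"fingers":1},{"linear":[0.003,0.003,0],"twist":[0,0,0],"fingers":1}]' 50; python3 -c "
from h import *
show()"
```

```text
time: 6.42
position: [0.5314, 0.3525, 0.0645]
tool_rot: [-0.474, 1.565, -0.879]
ft_force: [-0.4, 0.5, 0.3]
grip_width: 0.273
t 6.42 pos [0.5314 0.3525 0.0645] st [-0.375   0.0314  0.0645] q [-1.15  1.09  0.69  1.02 -0.06  1.86 -0.83] F [-0.4  0.5  0.3] T [ 0.87  0.24 -0.26] g 0.273
[[-0.198, 0.178, 0.964], [-0.73, 0.629, -0.266], [-0.654, -0.756, 0.005]]
```

```bash
python3 -m creep '[{"linear":[0.003,0.003,0],"twist":[0,0,0],"fingers":1},{"linear":[0,0,0],"twist":[0,0,0],"fingers":1},{"linear":[-0.013,-0.015,0],"twist":[0,0,0],"fingers":1},{"linear":[-0.026,-0.03,0],"twist":[0,0,0],"fingers":1},{"linear":[-0.052,-0.06,0],"twist":[0,0,0],"fingers":1},{"linear":[-0.065,-0.076,0],"twist":[0,0,0],"fingers":1},{"linear":[-0.065,-0.076,0],"twist":[0,0,0],"fingers":1}]' 50
cat >> h.py <<'E'
import cv2
def cloud(n):
    p,d=viewer.get_image(n); c=viewer.camera_params(n); K=c['K'];T=c['cam_to_world']
    v,u=np.mgrid[:384,:512]
    P=np.stack([(u-K[0,2])/K[0,0]*d,(v-K[1,2])/K[1,1]*d,d],-1)@T[:3,:3].T+T[:3,3]; P[d==0]=9
    return p,P,cv2.cvtColor(p,cv2.COLOR_RGB2HSV)
E
python3 - <<'E'
from h import *
show()
p,P,hsv=cloud('wrist'); np.savez('wrist.npz',p=p,P=P); cv2.imwrite('pics/w2.png',p[:,:,::-1])
for l in ('scraper','scraper_edge'): print(l,nets.place_of('wrist',l)[:2])
p,P,hsv=cloud('scene'); cv2.imwrite('pics/s3.png',p[:,:,::-1])
E
```

```text
time: 7.0
position: [0.5334, 0.3522, 0.1723]
tool_rot: [-0.466, 1.558, -0.876]
ft_force: [0.9, 0.1, -1.9]
grip_width: 0.277
t 7.0 pos [0.5334 0.3522 0.1723] st [-0.3745  0.0334  0.1723] q [-1.16  0.99  0.73  0.97 -0.01  1.99 -0.77] F [ 0.9  0.1 -1.9] T [ 1.39 -0.53  0.11] g 0.277
[[-0.191, 0.186, 0.964], [-0.727, 0.633, -0.266], [-0.659, -0.752, 0.014]]
scraper [{'centre': [0.5225, 0.3194, 0.1118], 'conf': 0.85}]
scraper_edge [{'centre': [0.5309, 0.3386, 0.1072], 'conf': 0.55}]
```

View pics/w2.png

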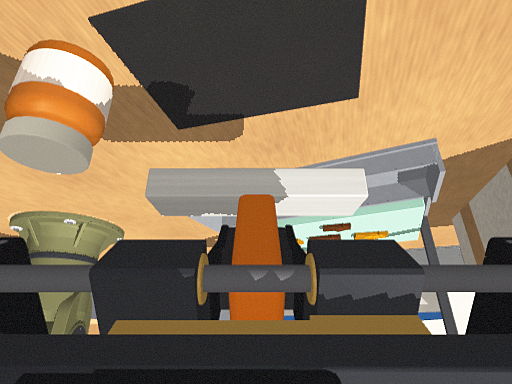

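View pics/s3.png

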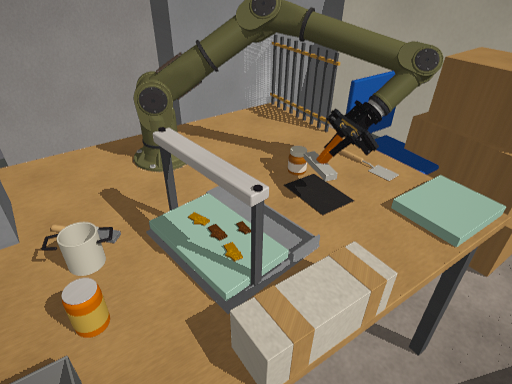

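```bash
cat >> h.py <<'E'
def block(P,p):
    # block top pixels in wrist picture: rows 165-225, grey
    hsv=cv2.cvtColor(p,cv2.COLOR_RGB2HSV)
    s=readout.get_state(); M=R.from_rotvec(s['tool_rot']).as_matrix()
    q=(P-s['position'])@M
    d=np.linalg.norm(P-s['position'],axis=-1)
    m=(hsv[...,1]<50)&(hsv[...,2]>60)&(q[...,0]>.03)&(abs(q[...,2])<.085)&(q[...,0]<.12)&(abs(q[...,1])<.08)
    return s,M,q,m
E
python3 - <<'E'
from h import *
f=np.load('wrist.npz');p,P=f['p'],f['P']
s,M,q,m=block(P,p)
k,lab,stt,ce=cv2.connectedComponentsWithStats(m.astype(np.uint8)); i=1+np.argmax(stt[1:,4]); print(stt[i],ce[i])
pts=P[lab==i]; 
# RANSAC planes
rng=np.random.default_rng(0)
rem=pts
for it in range(2):
    best=None
    for _ in range(300):
        a,b,c=rem[rng.choice(len(rem),3,False)]; n=np.cross(b-a,c-a); 
        if np.linalg.norm(n)<1e-7: continue
        n/=np.linalg.norm(n); ok=abs((rem-a)@n)<.0012
        if best is None or ok.sum()>best.sum(): best=ok
    g=rem[best]; c=g.mean(0); n=np.linalg.svd(g-c)[2][2]; n*=np.sign(n[2]); print('plane',len(g),n.round(4),'centroid',c.round(4),'tilt deg',np.degrees(np.arccos(n[2])).round(2), 'tool n',(M.T@n).round(4))
    r=cv2.minAreaRect(g[:,:2].astype(np.float32)); print(np.round(r[0],4),np.round(r[1],4),r[2])
    rem=rem[~best]
print('tool pos',s['position'])
E
```

```text
[ 145  168  223   48 9278] [256.87389524 190.16275059]
plane 5746 [0.2667 0.9637 0.0093] centroid [0.5312 0.3394 0.1174] tilt deg 89.47 tool n [-7.626e-01  6.469e-01  3.000e-04]
[0.5304 0.3397] [0.0026 0.1492] 74.48040008544922
plane 3270 [-0.0102 -0.0033  0.9999] centroid [0.5253 0.3221 0.1274] tilt deg 0.61 tool n [-0.6495 -0.7603 -0.0041]
[0.525  0.3212] [0.042 0.149] 74.83163452148438
tool pos [0.53068436 0.35177613 0.16338585]
```

```bash
cat >> h.py <<'E'
def scr(save=None):
    s=readout.get_state(); p,P,hsv=cloud('wrist')
    if save: cv2.imwrite(save,p[:,:,::-1])
    M=R.from_rotvec(s['tool_rot']).as_matrix(); q=(P-s['position'])@M
    m=(hsv[...,1]<50)&(hsv[...,2]>60)&(q[...,0]>.03)&(abs(q[...,2])<.085)&(q[...,0]<.12)&(abs(q[...,1])<.08)
    k,lab,stt,ce=cv2.connectedComponentsWithStats(m.astype(np.uint8)); i=1+np.argmax(stt[1:,4])
    pts=P[lab==i]; rng=np.random.default_rng(0); best=None
    up=M@np.array([-.6495,-.7603,0])
    for _ in range(500):
        a,b,c=pts[rng.choice(len(pts),3,False)]; n=np.cross(b-a,c-a)
        if np.linalg.norm(n)<1e-7: continue
        n/=np.linalg.norm(n)
        if abs(n@up)<.95: continue
        ok=abs((pts-a)@n)<.0012
        if best is None or ok.sum()>best.sum(): best=ok
    g=pts[best]; c=g.mean(0); n=np.linalg.svd(g-c)[2][2]; n*=np.sign(n@up)
    r=cv2.minAreaRect(g[:,:2].astype(np.float32)); ctr=np.array([*r[0],c[2]])-.022*n
    print('n',len(g),'normal',n.round(4),'tool n',(M.T@n).round(4),'rect',np.round(r[1],3),round(r[2],2),'origin world',ctr.round(4),'st',st(ctr).round(4),'in tool',(M.T@(ctr-s['position'])).round(4))
E
python3 - <<'E'
from h import *
show(); scr(); scr()
E
```

```text
t 7.2 pos [0.5307 0.3518 0.1634] st [-0.3745  0.0307  0.1634] q [-1.16  1.    0.73  0.98 -0.01  1.98 -0.77] F [-0.6  0.3 -3.8] T [ 1.46 -0.46  0.02] g 0.27
[[-0.199, 0.178, 0.964], [-0.73, 0.629, -0.266], [-0.654, -0.757, 0.005]]
n 3843 normal [0.0023 0.0186 0.9998] tool n [-0.6679 -0.7443  0.0021] rect [0.042 0.15 ] 74.36 origin world [0.5225 0.3202 0.0995] st [-0.3444  0.0181  0.0995] in tool [0.0664 0.027  0.0002]
n 3854 normal [0.0036 0.0194 0.9998] tool n [-0.668  -0.7442  0.0028] rect [0.041 0.149] 74.09 origin world [0.5225 0.3204 0.0994] st [-0.3446  0.0181  0.0994] in tool [0.066  0.027  0.0003]
```

```bash
cat >> h.py <<'E'
OFF=np.array([.0663,.027,.0003]); YAW=-82; TILT=49.2
def tgt(sx,sy,z,yaw=YAW,tilt=TILT):
    Rt=orient(yaw,tilt); p=wd([sx,sy,z])-Rt@OFF; go(p,Rt); return p,Rt
def cur():
    s=readout.get_state(); M=R.from_rotvec(s['tool_rot']).as_matrix(); c=s['position']+M@OFF
    y=np.degrees(np.arctan2(-M[0,2],M[1,2])); t=np.degrees(np.arccos(-M[2,0]))
    print('t',round(float(s['time']),2),'scraper st',st(c).round(4),'world',c.round(4),'toolz',M[:,2].round(3),'yaw',np.degrees(np.arctan2(-M[0,2],M[1,2])).round(1)+0,'tilt',t.round(1),'F',s['ft_force'].round(1),'q',s['joint_positions'].round(2),'up(tool)',M[2].round(3),'stx(tool)',(M.T@xs).round(3),'sty(tool)',(M.T@ys).round(3))
E
python3 -c "
from h import *
cur(); tgt(-.12,.052,.1); print(wd([.123,.052,.05]))"
```

```text
t 7.3 scraper st [-0.3442  0.0179  0.0991] world [0.5224 0.32   0.0991] toolz [ 0.964 -0.266  0.004] yaw -105.5 tilt 49.3 F [-0.   1.  -3.9] q [-1.16  1.    0.73  0.98 -0.01  1.98 -0.77] up(tool) [-0.653 -0.758  0.004] stx(tool) [ 0.695 -0.597  0.401] sty(tool) [-0.301  0.265  0.916]
lin [0.1471, -0.1274, 0.1084] twist [-15.5, -17.6, 0.1]
[ 0.622446 -0.137586  0.05    ]
```

```bash
python3 -m creep '[{"linear":[0.02,-0.018,0.015],"twist":[-2,-2.3,0],"fingers":1},{"linear":[0.045,-0.038,0.033],"twist":[-5,-5.5,0],"fingers":1},{"linear":[0.072,-0.061,0.053],"twist":[-8,-9,0],"fingers":1},{"linear":[0.099,-0.085,0.073],"twist":[-11,-12.5,0],"fingers":1},{"linear":[0.126,-0.108,0.092],"twist":[-14,-16,0],"fingers":1},{"linear":[0.14,-0.121,0.103],"twist":[-15.5,-17.6,0],"fingers":1},{"linear":[0.147,-0.127,0.108],"twist":[-15.5,-17.6,0],"fingers":1},{"linear":[0.147,-0.127,0.108],"twist":[-15.5,-17.6,0],"fingers":1}]' 50
python3 - <<'E'
from h import *
cur(); scr('pics/w3.png'); cur(); tgt(-.12,.052,.085);tgt(.0,.052,.078); tgt(.123,.052,.075)
p,P,_=cloud('scene'); cv2.imwrite('pics/s4.png',p[:,:,::-1])
E
```

```text
time: 7.97
position: [0.5825, 0.1322, 0.1651]
tool_rot: [-0.763, 1.405, -0.569]
ft_force: [1.2, -0.2, -2.6]
grip_width: 0.274
t 7.97 scraper st [-0.1171  0.0508  0.1014] world [0.5872 0.0999 0.1014] toolz [0.991 0.134 0.001] yaw -82.3 tilt 49.3 F [ 1.2 -0.2 -2.6] q [-1.26  0.66  0.81  1.6   0.34  1.4  -0.46] up(tool) [-0.652 -0.758  0.001] stx(tool) [ 0.758 -0.652  0.008] sty(tool) [-0.006  0.006  1.   ]
n 3790 normal [-0.0025  0.0158  0.9999] tool n [-6.640e-01 -7.477e-01  5.000e-04] rect [0.15  0.042] 7.57 origin world [0.5881 0.1028 0.1012] st [-0.1198  0.0521  0.1012] in tool [0.0643 0.0289 0.0016]
t 8.02 scraper st [-0.1201  0.0519  0.1009] world [0.5878 0.1031 0.1009] toolz [0.991 0.137 0.002] yaw -82.1 tilt 49.2 F [-0.2  1.3 -2.8] q [-1.26  0.66  0.81  1.6   0.34  1.4  -0.46] up(tool) [-0.653 -0.757  0.002] stx(tool) [ 0.757 -0.653  0.005] sty(tool) [-0.003  0.005  1.   ]
lin [0.0105, 0.012, 0.0002] twist [-0.2, -0.0, 0.0]
lin [0.1059, -0.0611, 0.0008] twist [-0.2, -0.0, 0.0]
lin [0.2011, -0.1392, 0.0014] twist [-0.2, -0.0, 0.0]
```

View pics/s4.png

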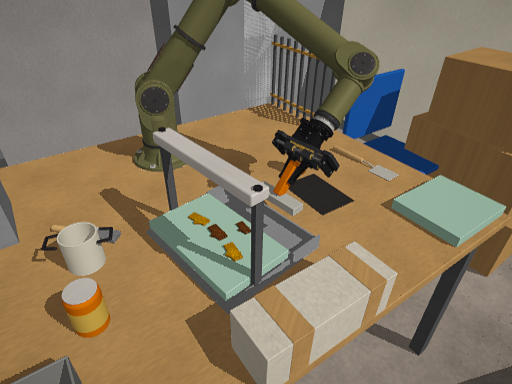

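View pics/w3.png

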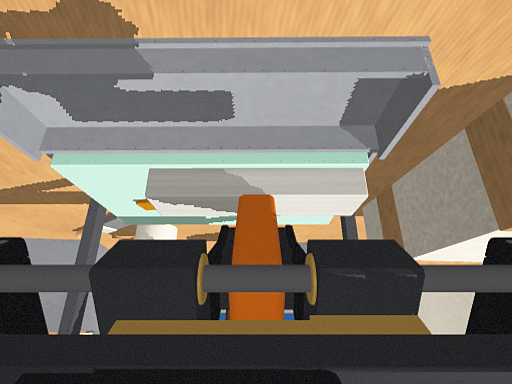

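```bash
python3 -m creep '[{"linear":[0.015,-0.006,0],"twist":[0,0,0],"fingers":1},{"linear":[0.04,-0.022,0],"twist":[0,0,0],"fingers":1},{"linear":[0.065,-0.039,0.001],"twist":[0,0,0],"fingers":1},{"linear":[0.09,-0.056,0.001],"twist":[0,0,0],"fingers":1},{"linear":[0.115,-0.073,0.001],"twist":[0,0,0],"fingers":1},{"linear":[0.135,-0.088,0.001],"twist":[0,0,0],"fingers":1},{"linear":[0.145,-0.095,0.001],"twist":[0,0,0],"fingers":1},{"linear":[0.145,-0.095,0.001],"twist":[0,0,0],"fingers":1}]' 50
python3 - <<'E'
from h import *
cur();  tgt(.123,.052,.072)
p,P,_=cloud('scene'); cv2.imwrite('pics/s5.png',p[:,:,::-1])
p,P,_=cloud('wrist'); cv2.imwrite('pics/w5.png',p[:,:,::-1])
cur()
E
```

```text
time: 8.73
position: [0.6082, -0.0363, 0.1426]
tool_rot: [-0.764, 1.403, -0.568]
ft_force: [-0.5, -0.4, -2.3]
grip_width: 0.276
t 8.73 scraper st [0.0535 0.0525 0.0789] world [ 0.6131 -0.0687  0.0789] toolz [0.991 0.135 0.002] yaw -82.2 tilt 49.3 F [-0.5 -0.4 -2.3] q [-1.12  0.6   0.89  1.78  0.44  1.15 -0.38] up(tool) [-0.651 -0.759  0.002] stx(tool) [ 0.759 -0.652  0.007] sty(tool) [-0.004  0.006  1.   ]
lin [0.0573, -0.0402, -0.0001] twist [-0.2, -0.1, 0.1]
t 8.83 scraper st [0.0489 0.0544 0.0781] world [ 0.6143 -0.0639  0.0781] toolz [0.99  0.141 0.003] yaw -81.9 tilt 49.2 F [-0.2  0.4 -2.6] q [-1.12  0.6   0.88  1.78  0.44  1.15 -0.38] up(tool) [-0.654 -0.757  0.003] stx(tool) [ 0.757 -0.654  0.001] sty(tool) [0.001 0.003 1.   ]
```

View pics/s5.png

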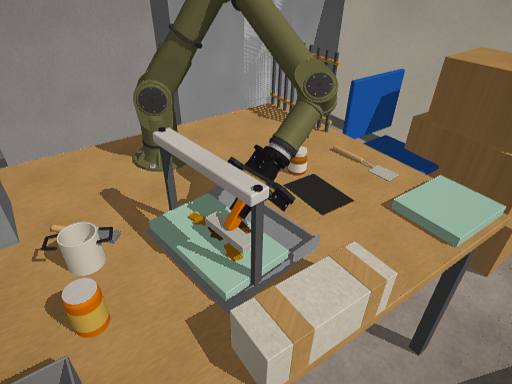

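View pics/w5.png

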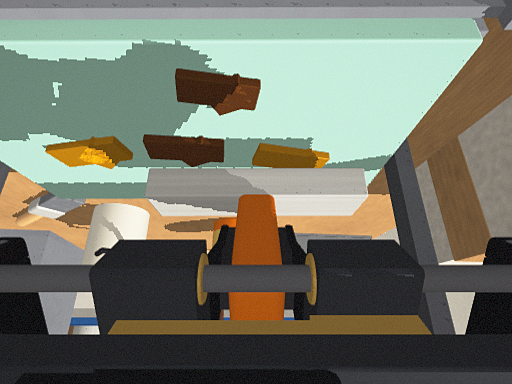

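```bash
python3 -m creep '[{"linear":[0.012,-0.008,0],"twist":[0,0,0],"fingers":1},{"linear":[0.026,-0.018,-0.001],"twist":[0,0,0],"fingers":1},{"linear":[0.04,-0.028,-0.002],"twist":[0,0,0],"fingers":1},{"linear":[0.052,-0.037,-0.002],"twist":[0,0,0],"fingers":1},{"linear":[0.058,-0.042,-0.002],"twist":[0,0,0],"fingers":1},{"linear":[0.06,-0.044,-0.002],"twist":[0,0,0],"fingers":1},{"linear":[0.06,-0.044,-0.002],"twist":[0,0,0],"fingers":1}]' 50
python3 - <<'E'
from h import *
cur();  
p,P,_=cloud('scene'); cv2.imwrite('pics/s6.png',p[:,:,::-1])
p,P,hsv=cloud('wrist'); cv2.imwrite('pics/w6.png',p[:,:,::-1])
X,Y,Z=[P[...,i] for i in range(3)]
b=(Z>.0515)&(Z<.066)&(X>.35)&(X<.75)&(Y>-.2)&(Y<.05)&(hsv[...,0]<30)&(hsv[...,1]>90)
k,lab,stt,ce=cv2.connectedComponentsWithStats(b.astype(np.uint8))
for i in range(1,k):
    if stt[i,4]<40: continue
    q=P[lab==i]-o; a=q@xs; bb=q@ys
    print('chip px',ce[i].round(),stt[i,4],'sx',np.percentile(a,[1,99]).round(3),'sy',np.percentile(bb,[1,99]).round(3))
cur()
E
```

```text
time: 9.42
position: [0.617, -0.108, 0.1366]
tool_rot: [-0.764, 1.401, -0.564]
ft_force: [0.6, 0.2, -2.7]
grip_width: 0.273
t 9.42 scraper st [0.1255 0.0512 0.0729] world [ 0.622  -0.1402  0.0729] toolz [0.99  0.139 0.003] yaw -82.0 tilt 49.2 F [ 0.6  0.2 -2.7] q [-1.03  0.58  0.91  1.82  0.47  1.04 -0.32] up(tool) [-0.653 -0.757  0.003] stx(tool) [ 0.758 -0.653  0.003] sty(tool) [-0.001  0.004  1.   ]
chip px [208.   3.] 154 sx [0.    0.005] sy [0.029 0.039]
chip px [157.  86.] 4497 sx [0.035 0.069] sy [-0.03   0.028]
chip px [37. 93.] 3296 sx [0.037 0.073] sy [-0.101 -0.049]
chip px [305. 105.] 3519 sx [0.047 0.085] sy [0.052 0.112]
t 9.52 scraper st [0.124  0.0518 0.0726] world [ 0.6224 -0.1386  0.0726] toolz [0.99  0.141 0.003] yaw -81.9 tilt 49.2 F [-0.1  0.3 -3.7] q [-1.04  0.58  0.91  1.82  0.47  1.04 -0.32] up(tool) [-0.653 -0.757  0.003] stx(tool) [ 0.757 -0.654  0.001] sty(tool) [0.001 0.003 1.   ]
```

View pics/s6.png

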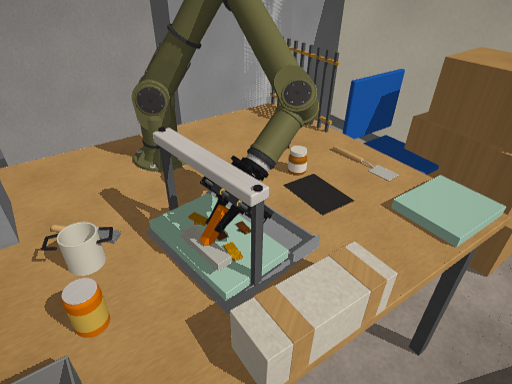

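View pics/w6.png

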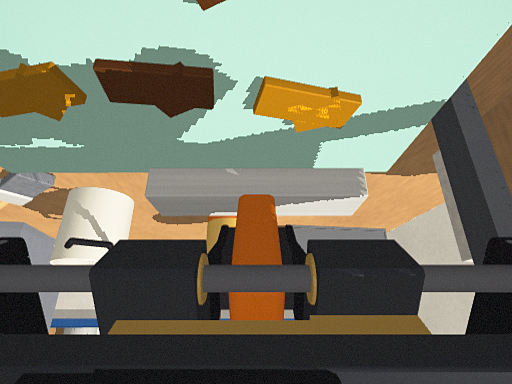

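```bash
python3 -m creep '[{"linear":[0.004,0.005,0],"twist":[0,0,0],"fingers":1},{"linear":[0.009,0.01,0],"twist":[0,0,0],"fingers":1},{"linear":[0.012,0.014,0],"twist":[0,0,0],"fingers":1},{"linear":[0.013,0.0155,0],"twist":[0,0,0],"fingers":1},{"linear":[0.014,0.0163,0],"twist":[0,0,0],"fingers":1},{"linear":[0.0148,0.0172,0],"twist":[0,0,0],"fingers":1},{"linear":[0.0148,0.0172,0],"twist":[0,0,0],"fingers":1}]' 50; python3 -c "
from h import *
cur()"
```

```text
time: 10.1
position: [0.6168, -0.1079, 0.1137]
tool_rot: [-0.765, 1.402, -0.564]
ft_force: [0.0, -0.1, -3.4]
grip_width: 0.273
t 10.1 scraper st [0.1255 0.051  0.05  ] world [ 0.6218 -0.1402  0.05  ] toolz [0.99  0.139 0.002] yaw -82.0 tilt 49.3 F [ 0.  -0.1 -3.4] q [-1.02  0.62  0.9   1.83  0.46  1.01 -0.34] up(tool) [-0.653 -0.758  0.002] stx(tool) [ 0.758 -0.653  0.003] sty(tool) [-0.001  0.003  1.   ]
```

```bash
python3 -m creep '[{"linear":[0.001,0.001,0],"twist":[0,0,0],"fingers":1},{"linear":[0.0015,0.0017,0],"twist":[0,0,0],"fingers":1},{"linear":[0.0015,0.0017,0],"twist":[0,0,0],"fingers":1}]' 50; python3 -c "
from h import *
cur()"
```

```text
time: 10.35
position: [0.6169, -0.1079, 0.1115]
tool_rot: [-0.765, 1.401, -0.563]
ft_force: [-0.5, -0.3, -3.1]
grip_width: 0.273
t 10.35 scraper st [0.1254 0.0511 0.0478] world [ 0.6219 -0.1401  0.0478] toolz [0.99  0.139 0.002] yaw -82.0 tilt 49.2 F [-0.5 -0.3 -3.1] q [-1.02  0.62  0.9   1.83  0.46  1.01 -0.34] up(tool) [-0.653 -0.757  0.002] stx(tool) [ 0.758 -0.653  0.003] sty(tool) [-0.001  0.004  1.   ]
```

```bash
python3 -m creep '[{"linear":[0.001,0.001,0],"twist":[0,0,0],"fingers":1},{"linear":[0.0015,0.0017,0],"twist":[0,0,0],"fingers":1},{"linear":[0.0015,0.0017,0],"twist":[0,0,0],"fingers":1}]' 50; python3 -c "
from h import *
cur()"
```

```text
time: 10.6
position: [0.617, -0.1079, 0.1097]
tool_rot: [-0.765, 1.401, -0.564]
ft_force: [-1.0, 1.3, 0.6]
grip_width: 0.274
t 10.6 scraper st [0.1256 0.0512 0.046 ] world [ 0.622  -0.1402  0.046 ] toolz [0.99  0.139 0.002] yaw -82.0 tilt 49.3 F [-1.   1.3  0.6] q [-1.02  0.63  0.89  1.84  0.46  1.   -0.35] up(tool) [-0.652 -0.758  0.002] stx(tool) [ 0.758 -0.652  0.003] sty(tool) [-0.     0.003  1.   ]
```

```bash
python3 -m creep '[{"linear":[0.0007,0.0008,0],"twist":[0,0,0],"fingers":1},{"linear":[0.0013,0.0015,0],"twist":[0,0,0],"fingers":1},{"linear":[-0.003,0.0052,0],"twist":[0,0,0],"fingers":1},{"linear":[-0.01,0.0112,0],"twist":[0,0,0],"fingers":1},{"linear":[-0.0175,0.0177,0],"twist":[0,0,0],"fingers":1}]' 50; python3 -c "
from h import *
cur()"
```

```text
time: 11.02
position: [0.6131, -0.0844, 0.1083]
tool_rot: [-0.765, 1.402, -0.567]
ft_force: [-0.6, -3.2, 2.7]
grip_width: 0.27
t 11.02 scraper st [0.1018 0.0506 0.0446] world [ 0.6181 -0.1168  0.0446] toolz [0.991 0.137 0.002] yaw -82.1 tilt 49.4 F [-0.6 -3.2  2.7] q [-1.05  0.63  0.88  1.83  0.45  1.03 -0.37] up(tool) [-0.651 -0.759  0.002] stx(tool) [ 0.759 -0.651  0.005] sty(tool) [-0.002  0.005  1.   ]
```

```bash
python3 -m creep '[{"linear":[-0.0083,0.0072,0],"twist":[0,0,0],"fingers":1},{"linear":[-0.0165,0.0145,0],"twist":[0,0,0],"fingers":1},{"linear":[-0.0247,0.0217,0],"twist":[0,0,0],"fingers":1},{"linear":[-0.033,0.0289,0],"twist":[0,0,0],"fingers":1},{"linear":[-0.0413,0.0361,0],"twist":[0,0,0],"fingers":1},{"linear":[-0.0496,0.0433,0],"twist":[0,0,0],"fingers":1}]' 50; python3 -c "
from h import *
cur()
p,P,hsv=cloud('wrist'); cv2.imwrite('pics/w7.png',p[:,:,::-1])
cur()"
```

```text
time: 11.52
position: [0.6041, -0.0174, 0.1073]
tool_rot: [-0.766, 1.401, -0.564]
ft_force: [0.9, -5.2, 5.0]
grip_width: 0.275
t 11.52 scraper st [0.0341 0.0513 0.0436] world [ 0.6091 -0.0496  0.0436] toolz [0.99  0.139 0.002] yaw -82.0 tilt 49.3 F [ 0.9 -5.2  5. ] q [-1.12  0.65  0.85  1.79  0.41  1.12 -0.42] up(tool) [-0.652 -0.758  0.002] stx(tool) [ 0.758 -0.652  0.003] sty(tool) [-0.001  0.003  1.   ]
t 11.57 scraper st [0.0309 0.0519 0.0429] world [ 0.6093 -0.0464  0.0429] toolz [0.99  0.142 0.002] yaw -81.8 tilt 49.2 F [-2.2 -2.6  6. ] q [-1.12  0.65  0.85  1.79  0.41  1.12 -0.42] up(tool) [-0.653 -0.757  0.002] stx(tool) [ 0.757 -0.653 -0.   ] sty(tool) [0.001 0.001 1.   ]
```

View pics/w7.png

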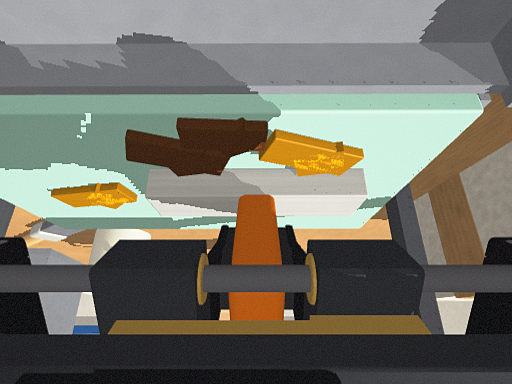

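```bash
python3 -m creep '[{"linear":[-0.0075,0.0065,0],"twist":[0,0,0],"fingers":1},{"linear":[-0.015,0.013,0],"twist":[0,0,0],"fingers":1},{"linear":[-0.0225,0.0195,0],"twist":[0,0,0],"fingers":1},{"linear":[-0.03,0.0258,0],"twist":[0,0,0],"fingers":1},{"linear":[-0.0375,0.032,0],"twist":[0,0,0],"fingers":1},{"linear":[-0.0445,0.038,0],"twist":[0,0,0],"fingers":1}]' 50; python3 -c "
from h import *
cur()
p,P,hsv=cloud('wrist'); cv2.imwrite('pics/w8.png',p[:,:,::-1])
cur()"
```

```text
time: 12.07
position: [0.5957, 0.0405, 0.1075]
tool_rot: [-0.766, 1.402, -0.565]
ft_force: [1.0, -4.2, 5.3]
grip_width: 0.268
t 12.07 scraper st [-0.0244  0.0512  0.0438] world [0.6007 0.0082 0.0438] toolz [0.99  0.139 0.002] yaw -82.0 tilt 49.3 F [ 1.  -4.2  5.3] q [-1.17  0.67  0.82  1.74  0.38  1.2  -0.46] up(tool) [-0.652 -0.758  0.002] stx(tool) [ 0.758 -0.652  0.003] sty(tool) [-0.001  0.003  1.   ]
t 12.12 scraper st [-0.027   0.0516  0.0433] world [0.6008 0.0109 0.0433] toolz [0.99  0.142 0.002] yaw -81.9 tilt 49.2 F [-1.3 -1.9  5.3] q [-1.17  0.67  0.82  1.74  0.37  1.2  -0.46] up(tool) [-0.653 -0.757  0.002] stx(tool) [ 0.757 -0.653  0.   ] sty(tool) [0.001 0.002 1.   ]
```

View pics/w8.png

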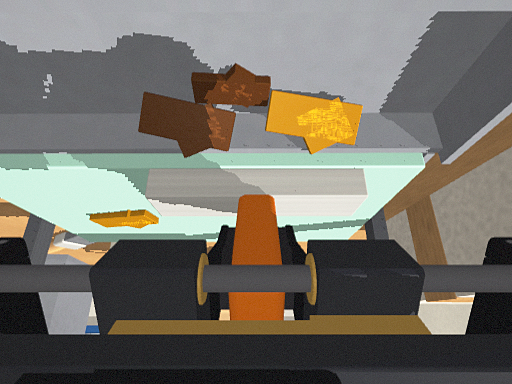

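```bash
python3 -m creep '[{"linear":[-0.006,0.005,0],"twist":[0,0,0],"fingers":1},{"linear":[-0.0105,0.0091,0],"twist":[0,0,0],"fingers":1},{"linear":[-0.0105,0.0091,0],"twist":[0,0,0],"fingers":1},{"linear":[-0.0105,0.0091,0],"twist":[0,0,0],"fingers":1}]' 50; python3 -c "
from h import *
cur()
p,P,hsv=cloud('wrist'); cv2.imwrite('pics/w9.png',p[:,:,::-1])
cur()"
```

```text
time: 12.45
position: [0.5938, 0.0556, 0.1069]
tool_rot: [-0.765, 1.401, -0.562]
ft_force: [-0.5, -0.7, 6.3]
grip_width: 0.269
t 12.45 scraper st [-0.0398  0.0514  0.0432] world [0.5987 0.0235 0.0432] toolz [0.99  0.141 0.002] yaw -81.9 tilt 49.2 F [-0.5 -0.7  6.3] q [-1.18  0.68  0.81  1.72  0.37  1.22 -0.46] up(tool) [-0.653 -0.757  0.002] stx(tool) [ 0.757 -0.653  0.001] sty(tool) [0.    0.002 1.   ]
t 12.5 scraper st [-0.0398  0.0515  0.0432] world [0.5988 0.0234 0.0432] toolz [0.99  0.14  0.002] yaw -81.9 tilt 49.2 F [-1.1 -0.6  7.3] q [-1.18  0.68  0.81  1.72  0.37  1.22 -0.46] up(tool) [-0.653 -0.757  0.002] stx(tool) [ 0.757 -0.654  0.002] sty(tool) [0.    0.002 1.   ]
```

View pics/w9.png

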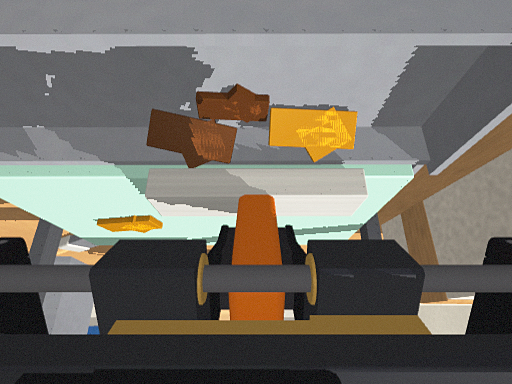

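```bash
python3 -m creep '[{"linear":[-0.004,0.0032,0],"twist":[0,0,0],"fingers":1},{"linear":[-0.007,0.0058,0],"twist":[0,0,0],"fingers":1},{"linear":[-0.007,0.0058,0],"twist":[0,0,0],"fingers":1},{"linear":[-0.014,-0.002,0],"twist":[0,0,0],"fingers":1},{"linear":[-0.027,-0.0175,0],"twist":[0,0,0],"fingers":1},{"linear":[-0.04,-0.0325,0],"twist":[0,0,0],"fingers":1},{"linear":[-0.04,-0.0325,0],"twist":[0,0,0],"fingers":1}]' 50; python3 -c "
from h import *
cur()
p,P,hsv=cloud('wrist'); cv2.imwrite('pics/w10.png',p[:,:,::-1])
np.savez('w10.npz',p=p,P=P)
p,P,hsv=cloud('scene'); cv2.imwrite('pics/s10.png',cv2.resize(p[150:320,120:340],None,fx=3.5,fy=3.5)[:,:,::-1])
cur()"
```

```text
time: 13.08
position: [0.594, 0.0656, 0.1595]
tool_rot: [-0.76, 1.398, -0.558]
ft_force: [1.1, -0.3, -3.2]
grip_width: 0.272
t 13.08 scraper st [-0.05    0.0534  0.0956] world [0.5993 0.0339 0.0956] toolz [0.99  0.142 0.007] yaw -81.9 tilt 48.9 F [ 1.1 -0.3 -3.2] q [-1.21  0.61  0.84  1.69  0.39  1.3  -0.43] up(tool) [-0.657 -0.753  0.007] stx(tool) [ 0.754 -0.658  0.   ] sty(tool) [0.004 0.005 1.   ]
t 13.18 scraper st [-0.0497  0.0516  0.0925] world [0.5975 0.0333 0.0925] toolz [0.99  0.141 0.003] yaw -81.9 tilt 48.9 F [-0.8 -0.2 -4. ] q [-1.21  0.61  0.84  1.69  0.39  1.3  -0.43] up(tool) [-0.657 -0.754  0.003] stx(tool) [ 0.754 -0.657  0.001] sty(tool) [0.001 0.003 1.   ]
```

View pics/w10.png

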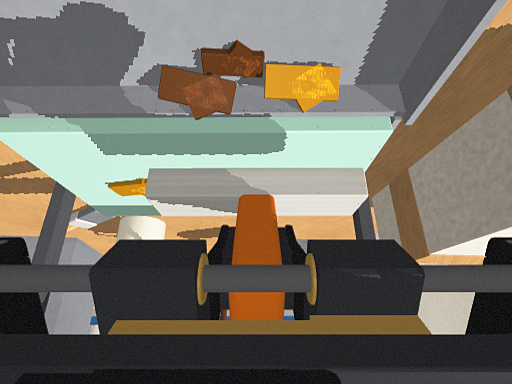

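View pics/s10.png

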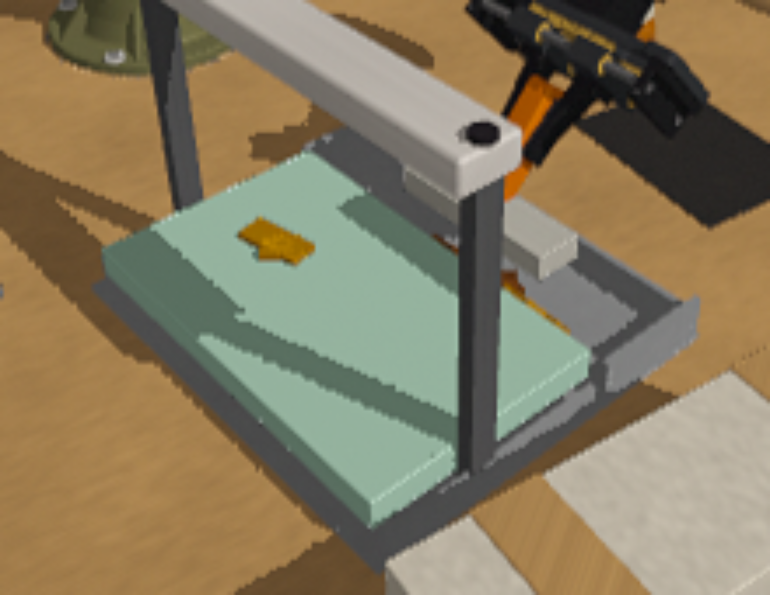

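```bash
cat >> h.py <<'E'
def chips(P,p,zmin=.004,zmax=.075):
    hsv=cv2.cvtColor(p,cv2.COLOR_RGB2HSV); q=P-o; a=q@xs; b=q@ys; Z=P[...,2]
    m=(a>-.16)&(a<.17)&(abs(b)<.19)&(Z>zmin)&(Z<zmax)&(hsv[...,0]<25)&(hsv[...,1]>90)
    k,lab,stt,ce=cv2.connectedComponentsWithStats(m.astype(np.uint8))
    for i in range(1,k):
        if stt[i,4]<30: continue
        l=lab==i; print('px',ce[i].round(),stt[i,4],'sx',np.percentile(a[l],[1,99]).round(3),'sy',np.percentile(b[l],[1,99]).round(3),'z',np.percentile(Z[l],[1,99]).round(3))
E
python3 -c "
from h import *
f=np.load('w10.npz'); chips(f['P'],f['p'])
tgt(-.05,-.055,.08); tgt(.123,-.055,.075)"
```

```text
px [210.  80.] 4391 sx [-0.095 -0.055] sy [-0.023  0.057] z [0.005 0.038]
px [302.  83.] 2811 sx [-0.078 -0.054] sy [0.06  0.119] z [0.007 0.033]
px [129. 187.] 496 sx [0.038 0.071] sy [-0.111 -0.067] z [0.047 0.054]
lin [0.0077, 0.0096, -0.1063] twist [-0.1, 0.2, -0.3]
lin [0.1415, -0.1003, -0.1062] twist [-0.1, 0.2, -0.3]
```

```bash
python3 -m creep '[{"linear":[0.006,0.003,-0.03],"twist":[0,0,0],"fingers":1},{"linear":[0.018,-0.005,-0.065],"twist":[0,0,0],"fingers":1},{"linear":[0.038,-0.022,-0.095],"twist":[0,0,0],"fingers":1},{"linear":[0.063,-0.042,-0.106],"twist":[0,0,0],"fingers":1},{"linear":[0.088,-0.06,-0.106],"twist":[0,0,0],"fingers":1},{"linear":[0.11,-0.077,-0.106],"twist":[0,0,0],"fingers":1},{"linear":[0.127,-0.089,-0.106],"twist":[0,0,0],"fingers":1},{"linear":[0.135,-0.095,-0.106],"twist":[0,0,0],"fingers":1}]' 50; python3 -c "
from h import *
cur()
p,P,hsv=cloud('wrist'); cv2.imwrite('pics/w11.png',p[:,:,::-1]);chips(P,p)
cur(); tgt(.115,-.055,.0435)"
```

```text
time: 13.85
position: [0.5086, -0.1173, 0.1398]
tool_rot: [-0.762, 1.405, -0.565]
ft_force: [0.2, 0.6, -3.5]
grip_width: 0.275
t 13.85 scraper st [ 0.1192 -0.0577  0.0761] world [ 0.5133 -0.1494  0.0761] toolz [0.991 0.136 0.   ] yaw -82.2 tilt 49.2 F [ 0.2  0.6 -3.5] q [-1.26  0.36  1.02  2.08  0.63  1.08 -0.48] up(tool) [-0.654 -0.757  0.   ] stx(tool) [ 0.757 -0.654  0.007] sty(tool) [-0.005  0.004  1.   ]
px [218.  92.] 4251 sx [0.038 0.074] sy [-0.11  -0.051] z [0.049 0.057]
t 13.9 scraper st [ 0.1202 -0.0578  0.0765] world [ 0.5133 -0.1503  0.0765] toolz [0.991 0.134 0.   ] yaw -82.3 tilt 49.2 F [-0.7 -2.  -1.8] q [-1.26  0.36  1.02  2.08  0.63  1.08 -0.48] up(tool) [-0.653 -0.757  0.   ] stx(tool) [ 0.757 -0.653  0.008] sty(tool) [-0.006  0.005  1.   ]
lin [0.0177, 0.0284, 0.0026] twist [-0.2, -0.2, 0.0]
```

View pics/w11.png

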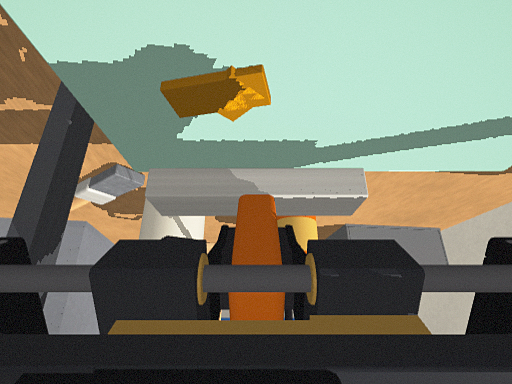

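```bash
python3 -m creep '[{"linear":[0.004,0.005,0.001],"twist":[0,0,0],"fingers":1},{"linear":[0.009,0.01,0.002],"twist":[0,0,0],"fingers":1},{"linear":[0.013,0.015,0.002],"twist":[0,0,0],"fingers":1},{"linear":[0.016,0.0185,0.002],"twist":[0,0,0],"fingers":1},{"linear":[0.0175,0.0203,0.002],"twist":[0,0,0],"fingers":1},{"linear":[0.0185,0.0215,0.002],"twist":[0,0,0],"fingers":1},{"linear":[0.0185,0.0215,0.002],"twist":[0,0,0],"fingers":1},{"linear":[0.0185,0.0215,0.002],"twist":[0,0,0],"fingers":1}]' 50; python3 -c "
from h import *
cur()"
```

```text
time: 14.57
position: [0.5129, -0.1145, 0.1132]
tool_rot: [-0.765, 1.401, -0.564]
ft_force: [-0.1, -0.8, -2.9]
grip_width: 0.278
t 14.57 scraper st [ 0.1172 -0.0528  0.0495] world [ 0.5179 -0.1467  0.0495] toolz [0.99  0.139 0.002] yaw -82.0 tilt 49.3 F [-0.1 -0.8 -2.9] q [-1.22  0.43  0.98  2.09  0.6   1.02 -0.5 ] up(tool) [-0.653 -0.758  0.002] stx(tool) [ 0.758 -0.653  0.003] sty(tool) [-0.     0.003  1.   ]
```

```bash
python3 -m creep '[{"linear":[0.0008,0.0009,0],"twist":[0,0,0],"fingers":1},{"linear":[0.0016,0.0018,0],"twist":[0,0,0],"fingers":1},{"linear":[0.0024,0.0027,0],"twist":[0,0,0],"fingers":1},{"linear":[0.0024,0.0027,0],"twist":[0,0,0],"fingers":1}]' 50; python3 -c "
from h import *
cur()"
```

```text
time: 14.9
position: [0.5131, -0.1145, 0.1098]
tool_rot: [-0.765, 1.401, -0.564]
ft_force: [-0.7, 1.8, 1.5]
grip_width: 0.273
t 14.9 scraper st [ 0.1172 -0.0526  0.0461] world [ 0.5181 -0.1467  0.0461] toolz [0.99  0.14  0.002] yaw -82.0 tilt 49.3 F [-0.7  1.8  1.5] q [-1.22  0.44  0.98  2.09  0.59  1.01 -0.5 ] up(tool) [-0.653 -0.758  0.002] stx(tool) [ 0.758 -0.653  0.002] sty(tool) [-0.     0.003  1.   ]
```

```bash
python3 -m creep '[{"linear":[0.0007,0.0008,0],"twist":[0,0,0],"fingers":1},{"linear":[0.0013,0.0015,0],"twist":[0,0,0],"fingers":1},{"linear":[-0.003,0.0052,0],"twist":[0,0,0],"fingers":1},{"linear":[-0.01,0.0112,0],"twist":[0,0,0],"fingers":1},{"linear":[-0.0175,0.0177,0],"twist":[0,0,0],"fingers":1},{"linear":[-0.026,0.025,0],"twist":[0,0,0],"fingers":1},{"linear":[-0.034,0.032,0],"twist":[0,0,0],"fingers":1},{"linear":[-0.042,0.039,0],"twist":[0,0,0],"fingers":1}]' 50; python3 -c "
from h import *
cur()"
```

```text
time: 15.57
position: [0.5047, -0.0571, 0.1078]
tool_rot: [-0.766, 1.401, -0.564]
ft_force: [1.2, -4.4, 5.4]
grip_width: 0.274
t 15.57 scraper st [ 0.0593 -0.0528  0.0441] world [ 0.5097 -0.0894  0.0441] toolz [0.99  0.14  0.002] yaw -82.0 tilt 49.3 F [ 1.2 -4.4  5.4] q [-1.28  0.45  0.94  2.06  0.54  1.09 -0.55] up(tool) [-0.652 -0.758  0.002] stx(tool) [ 0.758 -0.652  0.002] sty(tool) [-0.001  0.003  1.   ]
```

```bash
python3 -m creep '[{"linear":[-0.0085,0.0072,0],"twist":[0,0,0],"fingers":1},{"linear":[-0.017,0.0145,0],"twist":[0,0,0],"fingers":1},{"linear":[-0.0255,0.0218,0],"twist":[0,0,0],"fingers":1},{"linear":[-0.034,0.029,0],"twist":[0,0,0],"fingers":1},{"linear":[-0.0425,0.0363,0],"twist":[0,0,0],"fingers":1},{"linear":[-0.051,0.0436,0],"twist":[0,0,0],"fingers":1},{"linear":[-0.0595,0.051,0],"twist":[0,0,0],"fingers":1},{"linear":[-0.066,0.0566,0],"twist":[0,0,0],"fingers":1}]' 50; python3 -c "
from h import *
cur()
p,P,hsv=cloud('wrist'); cv2.imwrite('pics/w12.png',p[:,:,::-1]);chips(P,p)
cur()"
```

```text
time: 16.23
position: [0.4926, 0.0297, 0.1076]
tool_rot: [-0.766, 1.401, -0.563]
ft_force: [1.0, -4.2, 5.4]
grip_width: 0.27
t 16.23 scraper st [-0.0284 -0.0524  0.0438] world [ 0.4976 -0.0025  0.0438] toolz [0.99  0.14  0.002] yaw -81.9 tilt 49.3 F [ 1.  -4.2  5.4] q [-1.36  0.5   0.87  1.98  0.45  1.2  -0.6 ] up(tool) [-0.653 -0.758  0.002] stx(tool) [ 0.758 -0.653  0.002] sty(tool) [-0.     0.003  1.   ]
px [403. 115.] 10269 sx [-0.096 -0.057] sy [-0.022  0.115] z [0.006 0.038]
px [201. 120.] 3940 sx [-0.079 -0.059] sy [-0.118 -0.06 ] z [0.009 0.036]
px [256. 199.] 335 sx [-0.058 -0.048] sy [-0.064 -0.04 ] z [0.065 0.075]
t 16.28 scraper st [-0.0303 -0.0521  0.0435] world [ 0.4976 -0.0006  0.0435] toolz [0.99  0.142 0.002] yaw -81.8 tilt 49.2 F [-0.8 -2.5  7. ] q [-1.36  0.5   0.87  1.98  0.45  1.2  -0.6 ] up(tool) [-0.653 -0.757  0.002] stx(tool) [ 0.757 -0.654 -0.   ] sty(tool) [0.001 0.002 1.   ]
```

View pics/w12.png

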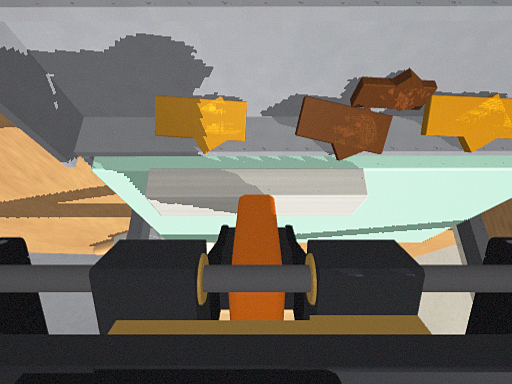

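```bash
python3 -m creep '[{"linear":[-0.005,0.0045,0],"twist":[0,0,0],"fingers":1},{"linear":[-0.01,0.0087,0],"twist":[0,0,0],"fingers":1},{"linear":[-0.01,0.0087,0],"twist":[0,0,0],"fingers":1},{"linear":[-0.017,0.001,0],"twist":[0,0,0],"fingers":1},{"linear":[-0.03,-0.0145,0],"twist":[0,0,0],"fingers":1},{"linear":[-0.043,-0.0295,0],"twist":[0,0,0],"fingers":1},{"linear":[-0.05,-0.037,0],"twist":[0,0,0],"fingers":1},{"linear":[-0.05,-0.037,0],"twist":[0,0,0],"fingers":1}]' 50; python3 -c "
from h import *
cur()
p,P,hsv=cloud('wrist'); cv2.imwrite('pics/w13.png',p[:,:,::-1]);chips(P,p)
p,P,hsv=cloud('scene'); cv2.imwrite('pics/s13.png',p[:,:,::-1]);chips(P,p)
cur()
Rt=orient(-93,49.2); p0=np.array([.5205,.322,.08]); print('mat'); go(p0-Rt@OFF,Rt)
Rt=orient(-105,49.2); go(p0-Rt@OFF,Rt)"
```

```text
time: 16.95
position: [0.4914, 0.0442, 0.1687]
tool_rot: [-0.76, 1.4, -0.558]
ft_force: [1.2, 0.1, -3.9]
grip_width: 0.276
t 16.95 scraper st [-0.0433 -0.0513  0.1048] world [0.4966 0.0124 0.1048] toolz [0.99  0.141 0.005] yaw -81.9 tilt 48.9 F [ 1.2  0.1 -3.9] q [-1.42  0.39  0.91  1.93  0.49  1.33 -0.57] up(tool) [-0.658 -0.753  0.005] stx(tool) [ 0.753 -0.658  0.001] sty(tool) [0.003 0.005 1.   ]
px [379.  65.] 7679 sx [-0.093 -0.055] sy [-0.023  0.118] z [0.006 0.037]
px [208.  70.] 2880 sx [-0.077 -0.054] sy [-0.119 -0.061] z [0.008 0.035]
px [229. 207.] 31 sx [-0.087 -0.054] sy [-0.147 -0.059] z [0.005 0.039]
px [270. 234.] 66 sx [-0.095 -0.057] sy [0.033 0.121] z [0.005 0.037]
t 17.05 scraper st [-0.0425 -0.0528  0.1032] world [0.4952 0.0114 0.1032] toolz [0.99  0.14  0.002] yaw -81.9 tilt 49.0 F [ 0.3 -0.2 -2.6] q [-1.42  0.4   0.91  1.93  0.49  1.33 -0.57] up(tool) [-0.656 -0.755  0.002] stx(tool) [ 0.755 -0.656  0.002] sty(tool) [0.    0.003 1.   ]
mat
lin [-0.2139, 0.2169, 0.075] twist [7.1, 8.5, -0.2]
lin [-0.2124, 0.2156, 0.0815] twist [15.0, 17.5, -0.2]
```

View pics/w13.png

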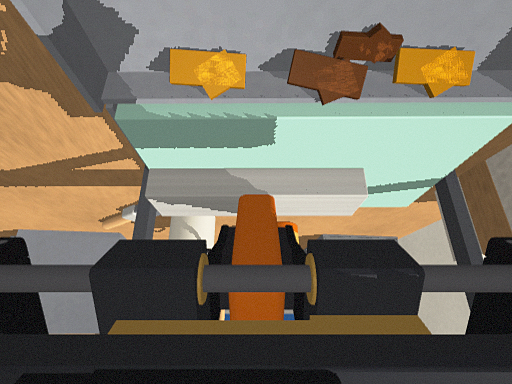

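View pics/s13.png

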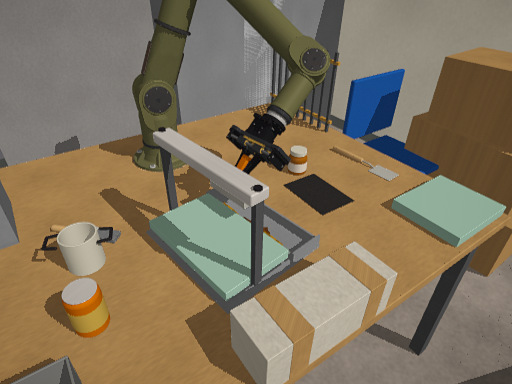

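```bash
python3 -c "
from h import *
Rt=orient(-97,49.2); p0=np.array([.521,.325,.07]); go(p0-Rt@OFF,Rt)"
python3 -m creep '[{"linear":[-0.014,0.009,0.004],"twist":[0.3,0.4,0],"fingers":1},{"linear":[-0.04,0.032,0.013],"twist":[1.5,2,0],"fingers":1},{"linear":[-0.066,0.055,0.022],"twist":[2.7,3.2,0],"fingers":1},{"linear":[-0.092,0.079,0.032],"twist":[4,4.7,0],"fingers":1},{"linear":[-0.118,0.103,0.042],"twist":[5.3,6.2,0],"fingers":1},{"linear":[-0.144,0.128,0.052],"twist":[6.7,7.8,0],"fingers":1},{"linear":[-0.17,0.155,0.062],"twist":[8,9.4,0],"fingers":1},{"linear":[-0.19,0.177,0.07],"twist":[9.3,11,0],"fingers":1}]' 50; python3 -c "
from h import *
cur()
p,P,hsv=cloud('side'); cv2.imwrite('pics/d14.png',p[:,:,::-1])
Rt=orient(-97,49.2); p0=np.array([.521,.325,.02]); go(p0-Rt@OFF,Rt)
print(nets.place_of('side','jar')[:1],nets.place_of('side','mat')[:1])"
```

```text
lin [-0.2091, 0.226, 0.0781] twist [9.8, 11.5, -0.2]
time: 17.72
position: [0.5228, 0.3124, 0.1547]
tool_rot: [-0.594, 1.514, -0.754]
ft_force: [-0.3, 0.6, -3.3]
grip_width: 0.275
t 17.72 scraper st [-0.3051  0.0092  0.0909] world [0.5193 0.2801 0.0909] toolz [ 0.994 -0.11  -0.004] yaw -96.3 tilt 49.2 F [-0.3  0.6 -3.3] q [-1.26  0.89  0.74  1.21  0.08  1.8  -0.67] up(tool) [-0.654 -0.757 -0.004] stx(tool) [ 0.732 -0.634  0.25 ] sty(tool) [-0.191  0.16   0.968]
lin [0.0144, 0.077, -0.0027] twist [0.8, 0.6, -0.2]
[{'centre': [0.3681, 0.3638, 0.005], 'conf': 0.75}] [{'centre': [0.5159, 0.33, -0.0003], 'conf': 0.62}]
```

View pics/d14.png

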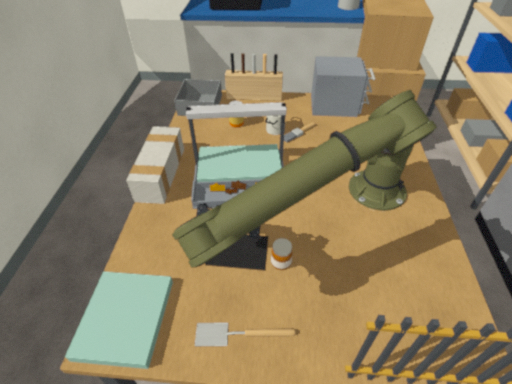

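```bash
python3 -m creep '[{"linear":[0.001,0.012,0],"twist":[0,0,0],"fingers":1},{"linear":[0.003,0.026,0],"twist":[0.8,0.6,0],"fingers":1},{"linear":[0.006,0.042,-0.001],"twist":[0.8,0.6,0],"fingers":1},{"linear":[0.009,0.056,-0.002],"twist":[0.8,0.6,0],"fingers":1},{"linear":[0.012,0.068,-0.003],"twist":[0.8,0.6,0],"fingers":1},{"linear":[0.014,0.075,-0.003],"twist":[0.8,0.6,0],"fingers":1},{"linear":[0.0145,0.077,-0.003],"twist":[0.8,0.6,0],"fingers":1},{"linear":[0.0145,0.077,-0.003],"twist":[0.8,0.6,0],"fingers":1}]' 50; python3 -c "
from h import *
cur(); scr('pics/w15.png'); cur()
Rt=orient(-97,49.2); p0=np.array([.521,.325,.003]); go(p0-Rt@OFF,Rt)"
```

```text
time: 18.53
position: [0.525, 0.3478, 0.09]
tool_rot: [-0.58, 1.514, -0.771]
ft_force: [-0.2, -0.0, -2.3]
grip_width: 0.273
t 18.53 scraper st [-0.3398  0.0162  0.0263] world [0.5213 0.3154 0.0263] toolz [ 0.992 -0.128  0.003] yaw -97.3 tilt 49.3 F [-0.2 -0.  -2.3] q [-1.23  1.01  0.7   1.13  0.02  1.79 -0.74] up(tool) [-0.652 -0.758  0.003] stx(tool) [ 0.731 -0.628  0.267] sty(tool) [-0.201  0.177  0.964]
n 6499 normal [-6.0e-04 -1.5e-03  1.0e+00] tool n [-0.651  -0.759   0.0027] rect [0.082 0.109] 82.19 origin world [ 0.5531  0.3234 -0.0199] st [-0.3432  0.0488 -0.0199] in tool [0.0873 0.0699 0.0307]
t 18.58 scraper st [-0.3395  0.0166  0.0271] world [0.5218 0.3151 0.0271] toolz [ 0.992 -0.128  0.004] yaw -97.4 tilt 49.3 F [-0.1 -0.3 -2.5] q [-1.23  1.01  0.7   1.13  0.02  1.79 -0.74] up(tool) [-0.653 -0.758  0.004] stx(tool) [ 0.731 -0.628  0.268] sty(tool) [-0.201  0.178  0.964]
lin [0.0084, 0.0245, -0.0021] twist [-0.4, -0.1, 0.1]
```

View pics/w15.png

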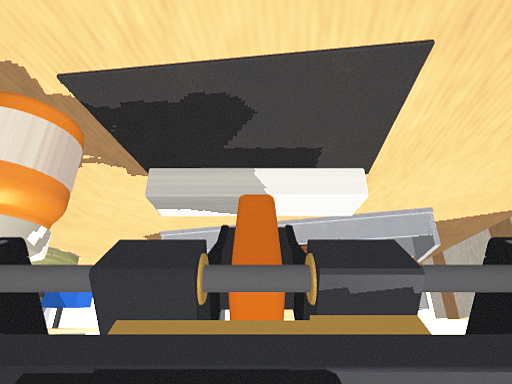

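```bash
python3 -m creep '[{"linear":[-0.002,0.009,-0.001],"twist":[0,0,0],"fingers":1},{"linear":[0,0.016,-0.002],"twist":[0,0,0],"fingers":1},{"linear":[0.002,0.0205,-0.002],"twist":[0,0,0],"fingers":1},{"linear":[0.004,0.0242,-0.002],"twist":[0,0,0],"fingers":1},{"linear":[0.004,0.0242,-0.002],"twist":[0,0,0],"fingers":1},{"linear":[0.004,0.0242,-0.002],"twist":[0,0,0],"fingers":1}]' 50; python3 -c "
from h import *
cur()"
```

```text
time: 19.08
position: [0.5249, 0.3605, 0.0693]
tool_rot: [-0.58, 1.514, -0.772]
ft_force: [0.0, -0.5, -3.1]
grip_width: 0.273
t 19.08 scraper st [-0.3523  0.0179  0.0056] world [0.5212 0.3281 0.0056] toolz [ 0.992 -0.128  0.003] yaw -97.4 tilt 49.3 F [ 0.  -0.5 -3.1] q [-1.23  1.05  0.69  1.1   0.    1.79 -0.76] up(tool) [-0.652 -0.758  0.003] stx(tool) [ 0.731 -0.628  0.268] sty(tool) [-0.201  0.177  0.964]
```

Down in 1 mm steps until contact.

```bash
python3 -m creep '[{"linear":[0.0007,0.0008,0],"twist":[0,0,0],"fingers":1},{"linear":[0.0013,0.0015,0],"twist":[0,0,0],"fingers":1},{"linear":[0.0013,0.0015,0],"twist":[0,0,0],"fingers":1},{"linear":[0.0013,0.0015,0],"twist":[0,0,0],"fingers":1}]' 50; python3 -c "
from h import *
cur()"
```

```text
time: 19.42
position: [0.525, 0.3607, 0.0678]
tool_rot: [-0.579, 1.514, -0.771]
ft_force: [0.3, 0.4, -3.2]
grip_width: 0.272
t 19.42 scraper st [-0.3526  0.0181  0.0041] world [0.5214 0.3283 0.0041] toolz [ 0.992 -0.128  0.004] yaw -97.4 tilt 49.2 F [ 0.3  0.4 -3.2] q [-1.23  1.05  0.69  1.1   0.    1.79 -0.76] up(tool) [-0.653 -0.757  0.004] stx(tool) [ 0.73  -0.629  0.268] sty(tool) [-0.201  0.178  0.964]
```

```bash
python3 -m creep '[{"linear":[0.0007,0.0008,0],"twist":[0,0,0],"fingers":1},{"linear":[0.0007,0.0008,0],"twist":[0,0,0],"fingers":1},{"linear":[0.0007,0.0008,0],"twist":[0,0,0],"fingers":1}]' 50; python3 -c "
from h import *
cur()"
```

```text
time: 19.67
position: [0.525, 0.3607, 0.0666]
tool_rot: [-0.579, 1.514, -0.771]
ft_force: [-0.5, 0.7, -3.2]
grip_width: 0.271
t 19.67 scraper st [-0.3526  0.018   0.0028] world [0.5213 0.3284 0.0028] toolz [ 0.992 -0.128  0.004] yaw -97.4 tilt 49.2 F [-0.5  0.7 -3.2] q [-1.23  1.05  0.69  1.1  -0.    1.79 -0.76] up(tool) [-0.653 -0.757  0.004] stx(tool) [ 0.73  -0.629  0.268] sty(tool) [-0.201  0.178  0.964]
```

```bash
python3 -m creep '[{"linear":[0.0005,0.0006,0],"twist":[0,0,0],"fingers":1},{"linear":[0.001,0.0012,0],"twist":[0,0,0],"fingers":1},{"linear":[0.001,0.0012,0],"twist":[0,0,0],"fingers":1}]' 50; python3 -c "
from h import *
cur()"
```

```text
time: 19.92
position: [0.5249, 0.3608, 0.0648]
tool_rot: [-0.579, 1.514, -0.771]
ft_force: [0.4, 0.6, -3.2]
grip_width: 0.27
t 19.92 scraper st [-0.3526  0.018   0.0011] world [0.5212 0.3284 0.0011] toolz [ 0.992 -0.128  0.003] yaw -97.4 tilt 49.2 F [ 0.4  0.6 -3.2] q [-1.23  1.05  0.69  1.1  -0.    1.78 -0.76] up(tool) [-0.653 -0.757  0.003] stx(tool) [ 0.73  -0.629  0.268] sty(tool) [-0.201  0.177  0.964]
```

```bash
python3 -m creep '[{"linear":[0.0003,0.0004,0],"twist":[0,0,0],"fingers":1},{"linear":[0.0007,0.0008,0],"twist":[0,0,0],"fingers":1},{"linear":[0.0007,0.0008,0],"twist":[0,0,0],"fingers":1}]' 50; python3 -c "
from h import *
cur()"
```

```text
time: 20.17
position: [0.525, 0.3608, 0.0645]
tool_rot: [-0.579, 1.513, -0.771]
ft_force: [0.5, 1.0, -0.5]
grip_width: 0.271
t 20.17 scraper st [-0.3527  0.0181  0.0008] world [0.5214 0.3284 0.0008] toolz [ 0.992 -0.128  0.004] yaw -97.4 tilt 49.2 F [ 0.5  1.  -0.5] q [-1.23  1.05  0.69  1.1  -0.    1.78 -0.76] up(tool) [-0.653 -0.757  0.004] stx(tool) [ 0.731 -0.628  0.268] sty(tool) [-0.201  0.178  0.964]
```

```bash
python3 -m creep '[{"linear":[0,0,0],"twist":[0,0,0],"fingers":0.3},{"linear":[0,0,0],"twist":[0,0,0],"fingers":0},{"linear":[0,0,0],"twist":[0,0,0],"fingers":-0.5},{"linear":[0,0,0],"twist":[0,0,0],"fingers":-1},{"linear":[0,0,0],"twist":[0,0,0],"fingers":-1},{"linear":[0,0,0],"twist":[0,0,0],"fingers":-1},{"linear":[0,0,0],"twist":[0,0,0],"fingers":-1},{"linear":[0,0,0],"twist":[0,0,0],"fingers":-1}]' 10; python3 -c "
from h import *
cur(); show()
p,P,hsv=cloud('wrist'); cv2.imwrite('pics/w16.png',p[:,:,::-1])"
```

```text
time: 20.83
position: [0.525, 0.3607, 0.064]
tool_rot: [-0.579, 1.514, -0.771]
ft_force: [1.0, -0.7, 0.8]
grip_width: 0.792
t 20.83 scraper st [-3.526e-01  1.810e-02  2.000e-04] world [5.213e-01 3.283e-01 2.000e-04] toolz [ 0.992 -0.128  0.004] yaw -97.4 tilt 49.2 F [ 1.  -0.7  0.8] q [-1.23  1.05  0.69  1.1  -0.    1.78 -0.76] up(tool) [-0.653 -0.757  0.004] stx(tool) [ 0.73  -0.628  0.268] sty(tool) [-0.201  0.178  0.964]
t 20.83 pos [0.525  0.3607 0.064 ] st [-0.3841  0.0263  0.064 ] q [-1.23  1.05  0.69  1.1  -0.    1.78 -0.76] F [ 1.  -0.7  0.8] T [ 0.91 -0.18  0.01] g 0.792
[[-0.095, 0.087, 0.992], [-0.751, 0.647, -0.128], [-0.653, -0.757, 0.004]]
```

View pics/w16.png

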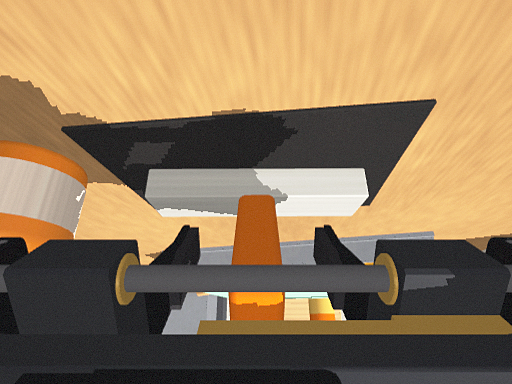

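```bash
python3 -m creep '[{"linear":[0,0,0],"twist":[0,0,0],"fingers":-1},{"linear":[0,0,0],"twist":[0,0,0],"fingers":-1},{"linear":[-0.015,0,0],"twist":[0,0,0],"fingers":-1},{"linear":[-0.04,0,0],"twist":[0,0,0],"fingers":-1},{"linear":[-0.075,0,0],"twist":[0,0,0],"fingers":-1},{"linear":[-0.11,0,0],"twist":[0,0,0],"fingers":-1},{"linear":[-0.14,0,0],"twist":[0,0,0],"fingers":-1},{"linear":[-0.16,0,0],"twist":[0,0,0],"fingers":-1}]' 10
python3 - <<'E'
from h import *
cur()
p,P,hsv=cloud('wrist'); cv2.imwrite('pics/w17.png',p[:,:,::-1])
X,Y,Z=[P[...,i] for i in range(3)]
m=(X>.42)&(X<.64)&(Y>.25)&(Y<.42)
bl=m&(Z>.02)&(Z<.031)&(hsv[...,1]<110); g=P[bl]; c=g.mean(0); n=np.linalg.svd(g-c,full_matrices=False)[2][2]
print(bl.sum(),cv2.minAreaRect(g[:,:2].astype(np.float32)),'z',c[2],'normal',n)
bk=(X>.38)&(X<.66)&(Y>.22)&(Y<.45)&(Z<.01)&(p.max(-1)<70); print('mat',cv2.minAreaRect(P[bk][:,:2].astype(np.float32)))
p,P,hsv=cloud('scene'); cv2.imwrite('pics/s17.png',p[:,:,::-1]); chips(P,p)
for n in ('scene','side'):
  if n=='side': viewer.get_image(n)
  for l in ('jar','tub','tin','scraper','mat'):
    r=nets.place_of(n,l); print(n,l,[np.round(a['centre'],3).tolist() for a in r[:1]])
E
```

```text
time: 21.55
position: [0.5336, 0.4733, 0.1686]
tool_rot: [-0.543, 1.474, -0.711]
ft_force: [1.4, -0.9, -3.0]
grip_width: 0.997
t 21.55 scraper st [-0.4656  0.0471  0.1031] world [0.534  0.4443 0.1031] toolz [ 0.995 -0.095  0.043] yaw -95.4 tilt 46.0 F [ 1.4 -0.9 -3. ] q [-1.25  1.17  0.94  0.69 -0.21  2.05 -0.67] up(tool) [-0.695 -0.718  0.043] stx(tool) [ 0.705 -0.669  0.235] sty(tool) [-0.14   0.194  0.971]
976 ((0.5281388163566589, 0.34685957431793213), (0.019085993990302086, 0.1502152681350708), 84.70767211914062) z 0.025550094202449462 normal [0.11666159 0.99246862 0.03736458]
mat ((0.4673537611961365, 0.33993425965309143), (0.13932958245277405, 0.08962635695934296), 88.82010650634766)
px [270. 234.] 66 sx [-0.095 -0.056] sy [0.035 0.121] z [0.005 0.038]
scene jar [[0.372, 0.367, 0.0]]
scene tub [[0.42, -0.383, -0.001]]
scene tin [[0.616, -0.42, 0.003]]
scene scraper [[0.522, 0.331, 0.004]]
scene mat [[0.522, 0.332, 0.001]]
side jar [[0.368, 0.362, 0.004]]
side tub [[0.42, -0.385, -0.004]]
side tin [[0.617, -0.426, -0.003]]
side scraper []
side mat [[0.423, -0.383, -0.004]]
```

View pics/w17.png

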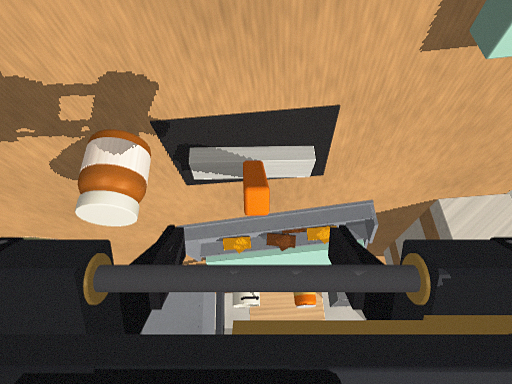

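View pics/s17.png

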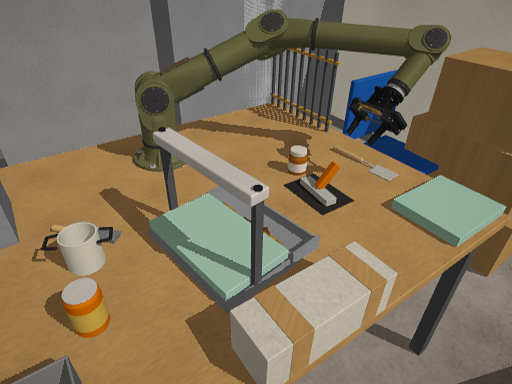

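```bash
python3 -m creep '[{"linear":[-0.02,-0.02,0],"twist":[0,0,0],"fingers":-1},{"linear":[-0.03,-0.03,0],"twist":[0,0,0],"fingers":-1},{"linear":[-0.03,-0.03,0],"twist":[0,0,0],"fingers":-1},{"linear":[-0.03,-0.03,0],"twist":[0,0,0],"fingers":-1}]'
python3 - <<'E'
from h import *
cur()
p,P,hsv=cloud('side'); cv2.imwrite('pics/d18.png',p[:,:,::-1]); chips(P,p)
p,P,hsv=cloud('wrist'); cv2.imwrite('pics/w18.png',p[:,:,::-1]); chips(P,p)
E
```

```text
time: 22.53
position: [0.5283, 0.4649, 0.2123]
tool_rot: [-0.532, 1.456, -0.7]
ft_force: [0.5, -0.8, 0.1]
grip_width: 1.003
t 22.53 scraper st [-0.4585  0.0422  0.1465] world [0.5302 0.4366 0.1465] toolz [ 0.994 -0.087  0.062] yaw -95.0 tilt 45.3 F [ 0.5 -0.8  0.1] q [-1.24  1.07  0.81  0.73 -0.07  2.05 -0.7 ] up(tool) [-0.703 -0.708  0.062] stx(tool) [ 0.701 -0.676  0.228] sty(tool) [-0.119  0.203  0.972]
px [227. 187.] 250 sx [-0.09 -0.05] sy [-0.02   0.119] z [0.007 0.037]
px [262. 185.] 112 sx [-0.076 -0.049] sy [-0.12  -0.059] z [0.007 0.036]
px [299. 216.] 900 sx [-0.091 -0.052] sy [-0.021  0.119] z [0.007 0.037]
px [235. 226.] 359 sx [-0.077 -0.051] sy [-0.119 -0.059] z [0.008 0.036]
```

View pics/w18.png

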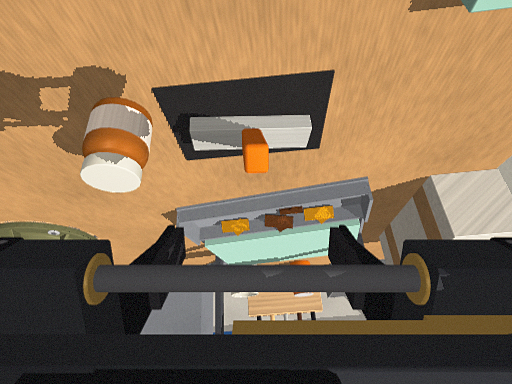

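View pics/d18.png

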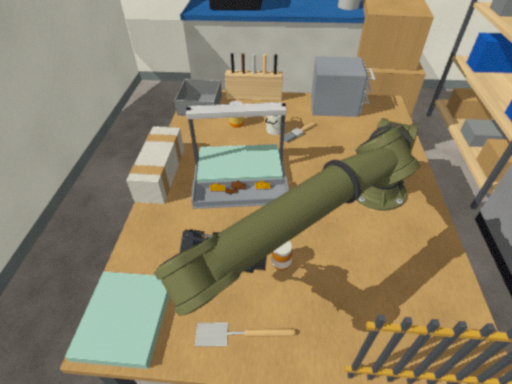

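```bash
python3 -c "
from bench import job
print(job.close_job())"
```

```text
the job is handed in; nothing more can be done
None
```

The job is done and handed in, with about 22.5 s of the 62 s used. All four flakes are in the trough and the scraper is standing back on its mat.

**What I did:** I gripped the scraper by its handle and went in under the lamp bar. I wiped in two strokes, one over the far three flakes and one over the nearest, because the flakes lay wider than the block. Each stroke started beyond the flakes and ran past the board's edge over the trough. The press read about 6 to 11 N each time I checked. I then set the scraper on the mat with about 3 N, let go and backed off.

**Last checks:**
- **Flakes:** the side and wrist views show all four in the trough and the board clear. They lean against the wall between trough and board rather than lying flat, with their tops about 37 mm high, roughly level with that wall's 36 mm top.
- **Scraper:** it stands upright on its block, near the mat's centre, turned about 8 degrees from where it first lay.
- **Other things:** the tin, tub and jar were within about 6 mm of their first readings, close to the 4 mm measuring error. I saw no contact with the lamp. I checked the brush and spatula only by eye, and they look unmoved.
- **Robot:** the gripper is open and clear, with almost no force on it (within 1 N).

**Did not work:** the plane fit of the block's top picked the wrong surface at the mat, both before setting down and after letting go. I relied on the pictures and the contact force there instead. In the last pair of views the trained network did not find the scraper from the side camera, and it mistook the tub for the mat. The scene camera placed both correctly.

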